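# Close the jam pump cover crosswise

## Robot

A 6-joint arm with a two-finger parallel gripper is mounted at the origin on the work surface. World frame = base frame: x ahead of the robot, y to its left, z up, the work surface at z = 0. Lengths are in mm, angles in degrees, forces in N, time in s.
With the tool pointing down it reaches from about 300 to 850 mm from the base axis. Payload 4.2 kg.
Tool frame: the origin (TCP) lies midway between the tips of the shut fingers; the grasp point (between the pads) lies env.hold_point_z behind it (env.hold_point_z is the distance from the TCP to the grasp point, in mm); z points along the fingers, y is the line along which they close (so a half turn about z gives the same grasp; the last joint's range is limited). The gripper opens to 91 mm and grips with 3 to 60 N. Pads are 32 mm wide; open, the fingers measure 118 mm over their backs; the gripper's body (76 mm by 178 mm) begins 60 mm behind the grasp point.
Start: joints at [70.818, 18.312, 89.639, -0, 72.044, -1.146], TCP at [178.038, 546.759, 213.976] pointing down, gripper open.
Joint ranges: [-177.97, 177.97], [-48.28, 115.42], [12.27, 149.76], [-77.06, 257.06], [2.81, 150.46], [-146.56, 146.56]. Speed limits (degrees/s): [147.25, 147.25, 180, 180, 180, 180].

## Interface

Orientations are given as [roll, pitch, yaw] about the fixed x, y, z axes, in that order (R = Rz(yaw) Ry(pitch) Rx(roll)).
In Python, from workcell import env, viewer, spotter gives the robot as it stands.
- The arm moves only by the tool apply_moves, never from a script. Its arguments are lists of equal length, an entry for each row: "delta_pos": the shift along the world's x, y, z normalised to -1 to 1, where 1 is 120 mm, a list of three; "rot": the turn, a rotation vector about the world's x, y, z normalised to -1 to 1, where 1 is 1.5 rad, a list of three; "hand": the opening, from 0 (shut) to 1 (fully open). A call has 1 to 10 rows; each row is the pose to reach, as a shift and turn from the pose commanded when the call began; what a row does not reach only later rows make up. A row lasts 1/12 s, in which the tool goes at most 41.7 mm and 7.16 degrees, less where a joint would pass 70% of its speed; a pose out of reach is approached as far as the arm can. A call with a number of a shift or a turn outside -1 to 1 is refused whole. A call with a gripper value outside its range is refused whole. The fingers move at their own pace and stop on an object; "newtons" is the grip in N (left out, the last holds). Time passes only in rows, so rows that repeat a pose let the fingers close. It gives the time, the measured TCP pose, the force, the opening and the grip force at its end, in the units of the state.
- env.state(): the state, without advancing time (a new reading comes with each control period).
- viewer.grab_frame(name): name is "scene" or "top" or "wrist"; returns a dict with "pixels" (384x512x3 uint8, red, green, blue), "camera_matrix" (3x3 intrinsics, pixels), "k1" (the pictures are not rectified: a ray, as slopes to the right and down, at radius r is drawn at 1 + k1 r^2 times it, then the intrinsics apply), "R" (3x3) and "t" (3): a world point X has camera coordinates R X + t; the wrist camera has in their place "mount" (4x4, takes a point from camera to tool coordinates, whose origin is the TCP and whose axes are the flange's). Camera axes: x right, y down, z forward; pixel columns grow to the right and rows downward; lengths in mm; the calibration is good to about 2 mm. A picture is of the moment at which its call begins: read the wrist's pose just before it. There is no depth.
- env.job_done(): hands the job in; it is judged then, once.
Trained networks look in a picture, given as the dict that the camera call returned (one of the last four; its "shot" number tells which), for a name from the list of things; names that differ only in an ending like _2 or _b are one class to them, and where a whole thing is asked for, a point or a joint stands for the part that bears it (a point fixed in the world has none). Each returns a list of dicts, best first, with "score" (0 to 1); they miss things now and then, are a little off and sometimes report something else, mostly with a low value. They report only what shows in the picture. A call takes as long as a camera call.
- spotter.trace(picture, query): "mask" (384x512 bool, what is visible of it) and "box" ([centre column, centre row, width, height] in pixels, round what is visible of it).
- spotter.landmark_of(picture, query): "position" ([column, row] in pixels: a listed point, or the origin of a listed thing).
The state is a dict: "time_s": time; "qpos": joint angles; "qvel": joint speeds; "effort": joint torques, N m; "ee_pos": TCP position; "ee_rot": TCP orientation; "force": force on the tool from outside, world axes, zero at the start; "torque": the same for the moment, N m; "gripper_width": finger opening in mm; "gripper_force": force on a finger pad.
Only numpy, scipy, OpenCV 4.12 (cv2) and the standard library are available. Lean on these libraries where they do the work, as an engineer would, in place of code of your own. Each camera call takes 0.05 s, during which the arm holds its last target. There are 200 camera calls.

## Task

Close the jam pump: tighten its four red lever nuts clockwise, crosswise (always the diagonally opposite nut next) and in two rounds: in the first give each nut about an eighth of a turn (45 degrees), in the second bring each one home by feel to about 0.3 N m (some 8 N on the lever), so that the cover comes down without cocking and seats flat with all four nuts tight. Do not overtighten any nut (over 0.4 N m strains it), do not bear on the cover with the gripper, leave the jar, the plate and the spatula where they are, and let go at the end.

Things in the scene. Friction and masses are not known exactly. Their poses are not given: they have to be found in the camera images.
- pump: Stainless jam-pump head of a croissant-filling machine, lying on its back in a fixed bench stand, cover up. Housing 152 x 152 mm, flange 166 x 166 mm with its face 85 mm above the bench, an inlet and an outlet stub at mid height to +y and -y (ending 110 mm from the centre). Origin: centre of its underside on the bench; z up. It cannot move.
- cover: Square aluminium cover, 166 x 166 x 12 mm, two low bearing caps (38 mm across, 5 mm high) on its middle. Origin: centre of its underside; z its normal. It floats on a springy blue gasket, its top 101 mm above the bench; the nuts draw it down 1.5 to 3.4 mm until it meets a metal stop. One nut turned alone tilts it about 9 mrad per rad; over 14 mrad pinches the gasket.
- nut_a: Red clamping-lever nut A, on the stud at (+64, +64) mm in the pump's x, y, diagonally opposite nut C. Origin: on the axis, at the nut's foot on the cover; z up. One rigid lever points along the nut's own x: 48 mm from the axis to its end, 12 mm thick (own y), from 23 to 37 mm above the origin. Push it sideways or pinch it about 36 mm out.
- turn_a (a joint): Turn of nut A in rad, growing clockwise seen from above (tightening); 0 to 0.2 at the start, touching or almost touching the cover. Coarse thread: the nut sinks 10 mm per full turn (1.6 mm per rad). It stays where it is left.
- nut_b: Red clamping-lever nut B, on the stud at (-64, +64) mm in the pump's x, y, diagonally opposite nut D. Origin: on the axis, at the nut's foot on the cover; z up. One rigid lever points along the nut's own x: 48 mm from the axis to its end, 12 mm thick (own y), from 23 to 37 mm above the origin. Push it sideways or pinch it about 36 mm out.
- turn_b (a joint): Turn of nut B in rad, growing clockwise seen from above (tightening); 0 to 0.2 at the start, touching or almost touching the cover. All four nuts alike: about 0.03 N m to run free, 0.05 to 0.1 while the gasket gives; past the metal stop it climbs about 0.8 N m per rad: 0.3 N m comes some 0.3 rad past the stop, when the lever pushes back with about 8 N at 36 mm from the axis.
- nut_c: Red clamping-lever nut C, on the stud at (-64, -64) mm in the pump's x, y, diagonally opposite nut A. Origin: on the axis, at the nut's foot on the cover; z up. One rigid lever points along the nut's own x: 48 mm from the axis to its end, 12 mm thick (own y), from 23 to 37 mm above the origin. Push it sideways or pinch it about 36 mm out.
- turn_c (a joint): Turn of nut C in rad, growing clockwise seen from above (tightening); 0 to 0.2 at the start, touching or almost touching the cover. All four nuts alike: home lies somewhere between 1.2 and 2.6 and differs from day to day; only the force tells where.
- nut_d: Red clamping-lever nut D, on the stud at (+64, -64) mm in the pump's x, y, diagonally opposite nut B. Origin: on the axis, at the nut's foot on the cover; z up. One rigid lever points along the nut's own x: 48 mm from the axis to its end, 12 mm thick (own y), from 23 to 37 mm above the origin. Push it sideways or pinch it about 36 mm out.
- turn_d (a joint): Turn of nut D in rad, growing clockwise seen from above (tightening); 0 to 0.2 at the start, touching or almost touching the cover. All four nuts alike: a nut springs back a few hundredths of a rad when let go, and tightening the others slackens it a little.
- jar_mid (a point): Jam jar, 72 mm across, 100 mm high, standing beside the pump; the point is its centre, 50 mm up. Bystander.
- plate_mid (a point): White plate 160 x 120 mm with two croissants (about 55 mm high in all), beside the pump; the point is the plate's centre, 6 mm up. Bystander.
- spatula_mid (a point): Spatula with a white handle, 240 mm long, lying beyond the pump; the point is the middle of its length, 10 mm up. Bystander.

How it is judged (in metres and radians):
On the way, in this order (a step that is already met when the one before it is completed fails the run):
1. First round: two diagonally opposite nuts are given their part turn before the other two (((value of joint turn_a between 0.45 and 1.5 rad and value of joint turn_c between 0.45 and 1.5 rad and value of joint each of turn_b, turn_d below 0.35 rad) or (value of joint turn_b between 0.45 and 1.5 rad and value of joint turn_d between 0.45 and 1.5 rad and value of joint each of turn_a, turn_c below 0.35 rad))), for 0.1 s.
2. First round done: all four nuts have had a part turn, none is home yet (value of joint turn_a between 0.45 and 1.5 rad and value of joint turn_b between 0.45 and 1.5 rad and value of joint turn_c between 0.45 and 1.5 rad and value of joint turn_d between 0.45 and 1.5 rad and contact force between each of nut_a, nut_b, nut_c, nut_d and cover below 16 N), for 0.1 s.
3. Second round: two diagonally opposite nuts are tight before the other two (((contact force between each of nut_a, nut_c and cover above 16 N and contact force between each of nut_b, nut_d and cover below 16 N) or (contact force between each of nut_b, nut_d and cover above 16 N and contact force between each of nut_a, nut_c and cover below 16 N))), for 0.1 s.
At the end, for the whole second after the job is handed in: The cover lies flat on its stops (tilt under 5 mrad, down by at least 1.3 mm), each of the four nuts presses on it with more than 28 N (about 0.2 N m; 0.3 N m gives about 45 N) and is at rest, and the jar, plate and spatula are within 30 mm of where they were (contact force between each of nut_a, nut_b, nut_c, nut_d and cover above 28 N and angle between cover's own z axis and vertical below 0.005 rad and z of cover in the frame of pump below 0.0877 m and velocity of joint each of turn_a, turn_b, turn_c, turn_d below 0.1 rad/s and distance of each of jar_mid, plate_mid, spatula_mid from where it was at the start of the episode below 0.03 m); the robot touches nothing.
It fails at once if The cover is cocked by more than 14 mrad, which pinches the gasket (angle between cover's own z axis and vertical above 0.014 rad).
It fails at once if A nut is overtightened: it presses on the cover with more than 65 N (over 0.4 N m) (contact force between any of nut_a, nut_b, nut_c, nut_d and cover above 65 N).
It fails at once if The gripper bears on the cover with more than 15 N (contact force between any of the fingers, the arm and cover above 15 N).
It fails at once if A bystander is pushed more than 30 mm away (distance of any of jar_mid, plate_mid, spatula_mid from where it was at the start of the episode above 0.03 m).
It also fails if it takes over 72 s, if anything falls off the work surface, if the arm or the gripper's body presses on something with over 40 N, if the wrist force passes 120 N, or if a joint passes its speed limit or range.

## Working session

There is one attempt and no reset: what is moved stays moved. The work goes in short steps, Python scripts to look and compute and a tool call to move; the robot and the scene stay as the last step left them, time stands still between calls to the robot, and variables do not carry over. Pictures are saved under pics/ and viewed, at most 10 in all, crops included, and the job is handed in when it is done.

Besides the shell and the picture viewer there is one more tool, called after ">>>" by a JSON object that holds its "api" and its "payload". apply_moves: Moves the arm, as the interface text tells. Its arguments: {"type":"object","properties":{"delta_pos":{"type":"array"},"rot":{"type":"array"},"hand":{"type":"array"},"newtons":{"type":"number"}},"required":["delta_pos","rot","hand"]}

```bash
mkdir -p pics
cat > h.py <<'E'
import numpy as np, cv2
from workcell import env, viewer, spotter
def ray(p,u,v):
    K=np.array(p["camera_matrix"]); k1=p["k1"]
    d=np.array([(u-K[0,2])/K[0,0],(v-K[1,2])/K[1,1]]); s=d.copy()
    for _ in range(20): s=d/(1+k1*(s@s))
    R=np.array(p["R"]);t=np.array(p["t"])
    return -R.T@t, R.T@np.array([s[0],s[1],1])
def atz(p,u,v,z):
    o,d=ray(p,u,v); return o+d*(z-o[2])/d[2]
def proj(p,X):
    R=np.array(p["R"]);t=np.array(p["t"]);K=np.array(p["camera_matrix"])
    c=R@np.array(X,float)+t; s=c[:2]/c[2]; s=s*(1+p["k1"]*(s@s))
    return K[0,0]*s[0]+K[0,2],K[1,1]*s[1]+K[1,2]
E
python3 - <<'E'
from h import *
s=env.state(); print(s, env.hold_point_z)
for n in ["top","scene"]:
    p=viewer.grab_frame(n); cv2.imwrite(f"pics/{n}0.png",cv2.resize(p["pixels"][:,:,::-1],(800,600)))
    print(n,np.round(-np.array(p["R"]).T@np.array(p["t"])))
    for q,z in [("pump",0),("cover",89),("nut_a",101),("jar_mid",50),("plate_mid",6),("spatula_mid",10)]:
        for r in spotter.landmark_of(p,q)[:5]:
            print(q,round(r["score"],2),np.round(r["position"]),np.round(atz(p,*r["position"],z),1))
E
```

```text
{'time_s': 0.0, 'qpos': array([ 7.08185086e+01,  1.83509150e+01,  8.97071298e+01, -4.32388620e-04,
        7.20437940e+01, -1.14441463e+00]), 'qvel': array([-0.07574802,  0.07584672,  0.04339969, -0.06307253,  0.08810433,
       -0.01942893]), 'effort': array([-9.57122757e-04, -4.12472034e+01, -2.31964356e+01,  7.26124342e-02,
        4.59358364e-02, -1.56199767e-04]), 'ee_pos': array([177.85717644, 546.26168117, 213.12266076]), 'ee_rot': array([-1.79898173e+02, -1.62296448e-03,  1.61963055e+02]), 'force': array([ 0.22560719,  0.54158117, -0.56139498]), 'torque': array([ 0.01583096, -0.03245619, -0.00638744]), 'gripper_force': 0.0, 'gripper_width': 91.11908906401318} 18.8
top [ 559.   54. 1095.]
pump 0.69 [297. 213.] [547.2 -86.9   0. ]
cover 0.94 [302. 215.] [542.2 -86.5  89. ]
nut_a 0.72 [321. 247.] [ 468.3 -133.1  101. ]
nut_a 0.62 [285. 181.] [624.3 -44.4 101. ]
nut_a 0.59 [270. 234.] [497.7 -10.8 101. ]
nut_a 0.55 [332. 196.] [ 591.1 -157.5  101. ]
jar_mid 0.56 [384. 252.] [ 452.6 -304.9   50. ]
jar_mid 0.21 [282. 185.] [616.9 -40.4  50. ]
jar_mid 0.2 [295. 213.] [548.4 -75.6  50. ]
plate_mid 0.92 [212. 199.] [580.7 138.4   6. ]
plate_mid 0.65 [281. 182.] [627.5 -43.8   6. ]
scene [1016.  548.  996.]
pump 0.63 [248. 161.] [542.8 -85.9   0. ]
cover 0.87 [248. 145.] [546.4 -78.   89. ]
cover 0.37 [250. 159.] [574.7 -32.2  89. ]
nut_a 0.66 [218. 135.] [ 597.8 -158.2  101. ]
nut_a 0.57 [234. 164.] [626.9 -38.7 101. ]
nut_a 0.53 [277. 149.] [496.9  -4.2 101. ]
nut_a 0.52 [260. 122.] [ 465.4 -119.   101. ]
jar_mid 0.61 [231. 101.] [ 447.7 -292.7   50. ]
plate_mid 0.96 [285. 218.] [591.2 148.    6. ]
spatula_mid 0.77 [197. 182.] [ 716.  -114.7   10. ]
```

View pics/top0.png

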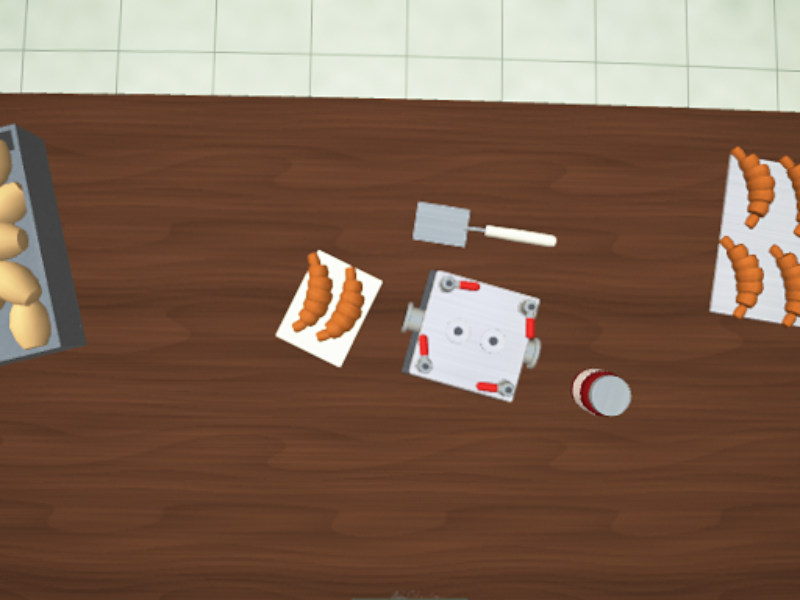

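View pics/scene0.png

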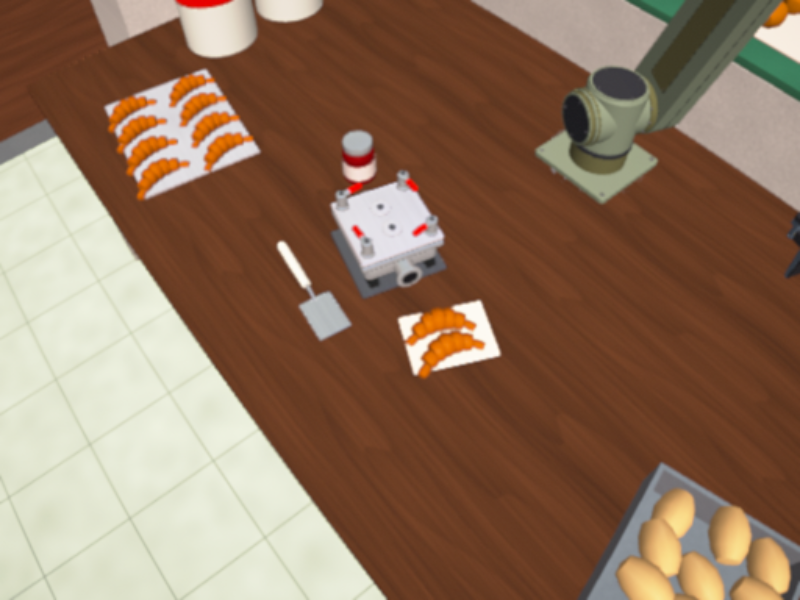

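Top view: the pump is at about (546,-84), turned about -15°. The nuts sit at (625,-43), (498,-8), (467,-127) and (594,-158), with levers running clockwise along the edges. The path to it is clear, so I'm moving over it for a closer look.

>>> {"api": "apply_moves", "payload": {"delta_pos": [[0.51, -0.88, 0.15], [0.51, -0.88, 0.15], [0.51, -0.88, 0.15]], "rot": [[0, 0, -0.17], [0, 0, -0.17], [0, 0, -0.17]], "hand": [0, 0, 0]}}

```text
time_s: 0.95
ee_pos: [239.5, 440.0, 231.9]
ee_rot: [-180.0, 0.0, 147.2]
force: [0.9, -0.5, -0.1]
gripper_width: 74.1
gripper_force: 0.0
```

>>> {"api": "apply_moves", "payload": {"delta_pos": [[0.51, -0.88, 0.15], [0.51, -0.88, 0.15], [0.51, -0.88, 0.15]], "rot": [[0, 0, -0.17], [0, 0, -0.17], [0, 0, -0.17]], "hand": [0, 0, 0]}}

```text
time_s: 1.2
ee_pos: [301.0, 333.7, 250.5]
ee_rot: [180.0, 0.0, 132.5]
force: [-0.0, -0.0, -0.5]
gripper_width: 53.8
gripper_force: 0.0
```

>>> {"api": "apply_moves", "payload": {"delta_pos": [[0.51, -0.88, 0.15], [0.51, -0.88, 0.15], [0.51, -0.88, 0.15]], "rot": [[0, 0, -0.17], [0, 0, -0.17], [0, 0, -0.17]], "hand": [0, 0, 0]}}

```text
time_s: 1.45
ee_pos: [362.2, 228.1, 268.6]
ee_rot: [179.9, 0.0, 117.9]
force: [0.6, 0.2, 0.6]
gripper_width: 34.0
gripper_force: 0.0
```

>>> {"api": "apply_moves", "payload": {"delta_pos": [[0.51, -0.88, 0.15], [0.51, -0.88, 0.15], [0.51, -0.88, 0.15]], "rot": [[0, 0, -0.17], [0, 0, -0.17], [0, 0, -0.17]], "hand": [0, 0, 0]}}

```text
time_s: 1.7
ee_pos: [423.5, 122.3, 286.7]
ee_rot: [179.9, -0.0, 103.3]
force: [0.3, -0.5, -0.0]
gripper_width: 13.9
gripper_force: 0.0
```

>>> {"api": "apply_moves", "payload": {"delta_pos": [[0.51, -0.88, 0.15], [0.51, -0.88, 0.15], [0.51, -0.88, 0.15]], "rot": [[0, 0, -0.17], [0, 0, -0.17], [0, 0, -0.17]], "hand": [0, 0, 0]}}

```text
time_s: 1.95
ee_pos: [484.7, 16.6, 304.6]
ee_rot: [179.9, -0.0, 88.6]
force: [0.9, 1.2, -0.5]
gripper_width: 0.4
gripper_force: 0.0
```

>>> {"api": "apply_moves", "payload": {"delta_pos": [[0.51, -0.88, 0.15], [0.51, -0.88, 0.15], [0.51, -0.88, 0.15], [0.51, -0.88, 0.15], [0.51, -0.88, 0.15]], "rot": [[0, 0, -0.17], [0, 0, -0.17], [0, 0, -0.17], [0, 0, -0.17], [0, 0, -0.17]], "hand": [0, 0, 0, 0, 0]}}

```text
time_s: 2.37
ee_pos: [545.8, -88.4, 321.5]
ee_rot: [-180.0, -0.0, 74.1]
force: [-0.5, 0.2, -0.4]
gripper_width: 0.5
gripper_force: 0.0
```

```bash
cat >> h.py <<'E'
from scipy.spatial.transform import Rotation as Ro
def wrist():
    s=env.state(); p=viewer.grab_frame("wrist")
    Rt=Ro.from_euler("xyz",s["ee_rot"],degrees=True).as_matrix()
    M=np.array(p["mount"]); Rw=Rt@M[:3,:3]; tw=Rt@M[:3,3]+s["ee_pos"]
    p["R"]=Rw.T; p["t"]=-Rw.T@tw
    return s,p
E
python3 - <<'E'
from h import *
s,p=wrist(); print({k:np.round(s[k],2) for k in ("time_s","ee_pos","ee_rot","qpos","force","torque","gripper_width")})
im=p["pixels"]; cv2.imwrite("pics/w1.png",cv2.resize(im[:,:,::-1],(800,600)))
for q,z in [("pump",0),("cover",89),("nut_a",101)]:
    for r in spotter.landmark_of(p,q)[:6]: print(q,round(r["score"],2),np.round(r["position"]),np.round(atz(p,*r["position"],z),1))
m=((im[:,:,0]>150)&(im[:,:,1]<60)&(im[:,:,2]<60)).astype(np.uint8)
n,l,st,c=cv2.connectedComponentsWithStats(m)
for i in range(1,n):
    if st[i,4]>60:
        pts=np.argwhere(l==i)[:,::-1].astype(np.float32); rr=cv2.minAreaRect(pts); b=cv2.boxPoints(rr)
        W=np.array([atz(p,u,v,138)[:2] for u,v in b]); e=sorted([(np.hypot(*(W[j]-W[j-1])),tuple(W[j]-W[j-1])) for j in range(4)])
        print(st[i,4],np.round(atz(p,*c[i],138),1),np.round([x[0] for x in e],1),np.degrees(np.arctan2(e[-1][1][1],e[-1][1][0])))
E
```

```text
{'time_s': np.float64(2.37), 'ee_pos': array([545.81, -88.43, 321.45]), 'ee_rot': array([-1.7996e+02, -1.0000e-02,  7.4130e+01]), 'qpos': array([-1.040e+01,  1.362e+01,  8.095e+01,  2.000e-02,  8.547e+01,
        5.470e+00]), 'force': array([-0.46,  0.16, -0.37]), 'torque': array([-0.06,  0.11, -0.03]), 'gripper_width': np.float64(0.53)}
pump 0.94 [252. 158.] [538.8 -90.3   0. ]
cover 0.95 [254. 167.] [543.7 -90.6  89. ]
cover 0.64 [296. 124.] [619.4 -45.5  89. ]
nut_a 0.82 [296. 208.] [ 589.5 -167.7  101. ]
nut_a 0.8 [298. 124.] [621.4 -44.8 101. ]
nut_a 0.63 [214. 209.] [ 466.5 -134.7  101. ]
nut_a 0.61 [207. 126.] [495.1 -11.7 101. ]
```

View pics/w1.png

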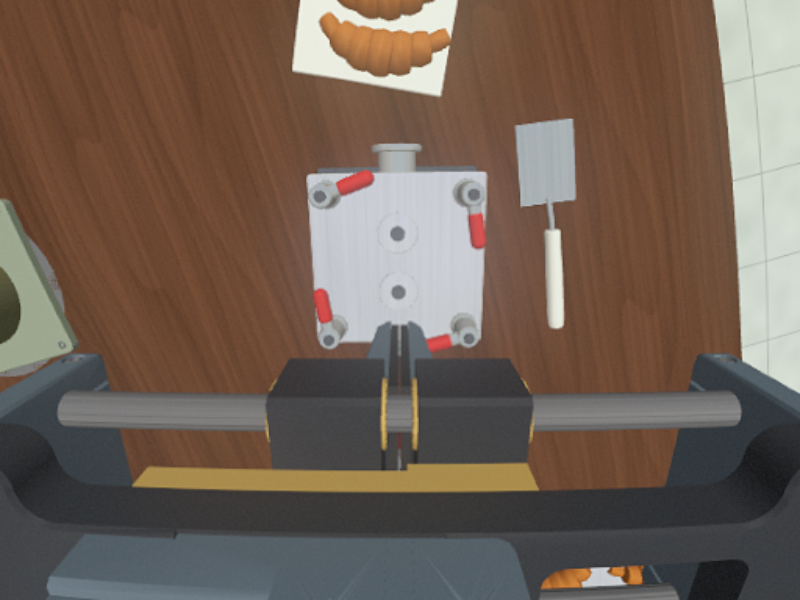

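Run:
```python
from h import *
s,p=wrist()
im=p["pixels"]; hsv=cv2.cvtColor(im,cv2.COLOR_RGB2HSV)
m=((hsv[:,:,1]>170)&(hsv[:,:,2]>110)&((hsv[:,:,0]<5)|(hsv[:,:,0]>174))).astype(np.uint8)
n,l,st,c=cv2.connectedComponentsWithStats(m)
for i in range(1,n):
    if st[i,4]>60:
        pts=np.argwhere(l==i)[:,::-1].astype(np.float32)
        W=np.array([atz(p,u,v,134)[:2] for u,v in pts],np.float32); r=cv2.minAreaRect(W); b=cv2.boxPoints(r)
        print(st[i,4],np.round(c[i]),np.round(W.mean(0),1),np.round(b,1).tolist(),np.round(r[1],1))
```

```text
(no output)
```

Wrist view: the cover is centred around (398,255). The nuts are at (470,193), (322,193), (330,335) and (466,333), and their levers show clearly. My red mask found nothing, so I'll debug it.

Run:
```python
from h import *
im=cv2.imread("pics/w1.png")[:,:,::-1]; print(im[233,477],im[310,322],im[183,355])
s,p=wrist()
for q in ["nut_a"]:
    for r in spotter.trace(p,q)[:6]:
        m=r["mask"]; print(round(r["score"],2),np.round(r["box"]),m.sum())
im=p["pixels"].astype(int)
m=((im[:,:,0]-im[:,:,1]>90)&(im[:,:,0]-im[:,:,2]>90)&(np.abs(im[:,:,1]-im[:,:,2])<25)).astype(np.uint8)
n,l,st,c=cv2.connectedComponentsWithStats(m)
for i in range(1,n):
    if st[i,4]>30:
        pts=np.argwhere(l==i)[:,::-1]
        W=np.array([atz(p,u,v,137)[:2] for u,v in pts],np.float32); r=cv2.minAreaRect(W); b=cv2.boxPoints(r)
        print(st[i,4],np.round(c[i]),np.round(W.mean(0),1),np.round(b,1).tolist(),np.round(r[1],1))
```

```text
[208  82  80] [213  76  73] [209  82  80]
0.88 [302. 138.  17.  40.] 447
0.82 [292. 213.  33.  22.] 391
0.59 [219. 124.  41.  28.] 497
0.57 [212. 204.  22.  39.] 373
190 [228. 118.] [530.2  -7.1] [[515.0999755859375, -3.4000000953674316], [516.2000122070312, -13.899999618530273], [545.7999877929688, -10.699999809265137], [544.7000122070312, -0.20000000298023224]] [29.8 10.5]
163 [307. 149.] [618.9 -73.8] [[612.7999877929688, -88.30000305175781], [623.2000122070312, -88.9000015258789], [625.0, -60.5], [614.5, -59.79999923706055]] [28.5 10.5]
172 [207. 197.] [ 470.6 -101.5] [[463.0, -116.30000305175781], [474.79998779296875, -117.5999984741211], [478.3999938964844, -86.5], [466.5, -85.19999694824219]] [31.3 11.9]
119 [282. 221.] [ 561.8 -164.2] [[551.2000122070312, -170.5], [572.2999877929688, -170.6999969482422], [572.4000244140625, -158.1999969482422], [551.2999877929688, -158.10000610351562]] [12.4 21.1]
```

```bash
cat >> h.py <<'E'
C0=np.array([544.,-87.2]); a=np.radians(-14); X=np.array([np.cos(a),np.sin(a)]); Y=np.array([-X[1],X[0]])
N={"A":C0+64*X+64*Y,"B":C0-64*X+64*Y,"C":C0-64*X-64*Y,"D":C0+64*X-64*Y}
def pose(n,phi,d=19.5,r=34,z=118,k=0):
    f=np.radians(phi);u=np.array([np.cos(f),np.sin(f)]);w=np.array([-u[1],u[0]])
    return np.r_[N[n]+r*u+d*w,z,phi+k]
def show(poses,start=None):
    s=env.state(); b=np.r_[s["ee_pos"],s["ee_rot"][2]] if start is None else start
    print("from",np.round(b,1))
    for p in poses:
        dy=(p[3]-b[3]+90)%180-90
        print([float(x) for x in np.round((p[:3]-b[:3])/120,2)],round(np.radians(dy)/1.5,2),"yaw",round(p[3]))
def tq(n):
    s=env.state(); r=s["ee_pos"][:2]-N[n]; F=s["force"]
    m=r[0]*F[1]-r[1]*F[0]
    print(n,"t",s["time_s"],"pos",np.round(s["ee_pos"],1),"yaw",round(s["ee_rot"][2],1),"q6",round(s["qpos"][5]),"F",np.round(F,1),"tz",np.round(s["torque"],3),"rxF Nm",round(m/1000,3),"sum",round(m/1000+s["torque"][2],3),"|Fxy|",round(np.hypot(*F[:2]),1))
E
python3 - <<'E'
from h import *
tq("A"); print({k:np.round(v,1) for k,v in N.items()})
h=pose("A",-93.6,30,z=165,k=180); show([h])
l=pose("A",-93.6,30,z=118,k=180); show([l],h)
show([pose("A",-93.6-x,19.5,k=180) for x in (0,7,14,21,28,35,40,45)],l)
E
```

```text
A t 2.7167 pos [544.8 -85.7 322.3] yaw 74.4 q6 5 F [-0.1  0.4  0.7] tz [-0.076  0.083  0.086] rxF Nm -0.034 sum 0.052 |Fxy| 0.4
{'A': array([621.6, -40.6]), 'B': array([497.4,  -9.6]), 'C': array([ 466.4, -133.8]), 'D': array([ 590.6, -164.8])}
from [544.8 -85.7 322.3  74.4]
[0.87, 0.08, -1.31] 0.14 yaw 86
from [649.4 -76.4 165.   86.4]
[0.0, 0.0, -0.39] 0.0 yaw 86
from [649.4 -76.4 118.   86.4]
[-0.09, 0.01, 0.0] 0.0 yaw 86
[-0.12, -0.01, 0.0] -0.08 yaw 79
[-0.16, -0.02, 0.0] -0.16 yaw 72
[-0.2, -0.03, 0.0] -0.24 yaw 65
[-0.24, -0.03, 0.0] -0.33 yaw 58
[-0.28, -0.02, 0.0] -0.41 yaw 51
[-0.31, -0.02, 0.0] -0.47 yaw 46
[-0.34, -0.01, 0.0] -0.52 yaw 41
```

>>> {"api": "apply_moves", "payload": {"delta_pos": [[0.87, 0.08, -1.0], [0.87, 0.08, -1.0], [0.87, 0.08, -1.0], [0.87, 0.08, -1.0], [0.87, 0.08, -1.0]], "rot": [[0, 0, 0.14], [0, 0, 0.14], [0, 0, 0.14], [0, 0, 0.14], [0, 0, 0.14]], "hand": [0, 0, 0, 0, 0]}}

```text
time_s: 3.13
ee_pos: [649.8, -75.5, 194.5]
ee_rot: [-179.5, -0.1, 86.4]
force: [0.3, 0.2, -0.9]
gripper_width: 0.5
gripper_force: 0.0
```

>>> {"api": "apply_moves", "payload": {"delta_pos": [[0, 0, -0.35], [0, 0, -0.7], [0, 0, -0.7], [0, 0, -0.7]], "rot": [[0, 0, 0], [0, 0, 0], [0, 0, 0], [0, 0, 0]], "hand": [0, 0, 0, 0]}}

```text
time_s: 3.47
ee_pos: [648.0, -76.6, 117.1]
ee_rot: [-179.7, -0.0, 86.4]
force: [-0.2, -0.5, 0.7]
gripper_width: 0.2
gripper_force: 0.0
```

>>> {"api": "apply_moves", "payload": {"delta_pos": [[-0.05, 0, 0], [-0.09, 0.01, 0], [-0.09, 0.01, 0], [-0.12, -0.01, 0], [-0.12, -0.01, 0]], "rot": [[0, 0, 0], [0, 0, 0], [0, 0, 0], [0, 0, -0.08], [0, 0, -0.08]], "hand": [0, 0, 0, 0, 0]}}

```text
time_s: 3.88
ee_pos: [635.7, -78.7, 120.3]
ee_rot: [179.8, -0.0, 79.3]
force: [-0.3, -0.2, 0.4]
gripper_width: 0.4
gripper_force: 0.0
```

```bash
python3 -c "
from h import *
tq('A')
s,p=wrist(); cv2.imwrite('pics/w2.png',p['pixels'][:,:,::-1])"
```

```text
A t 3.8833 pos [635.7 -78.7 120.3] yaw 79.3 q6 3 F [-0.3 -0.2  0.4] tz [-0.062  0.095 -0.023] rxF Nm -0.013 sum -0.037 |Fxy| 0.3
```

View pics/w2.png

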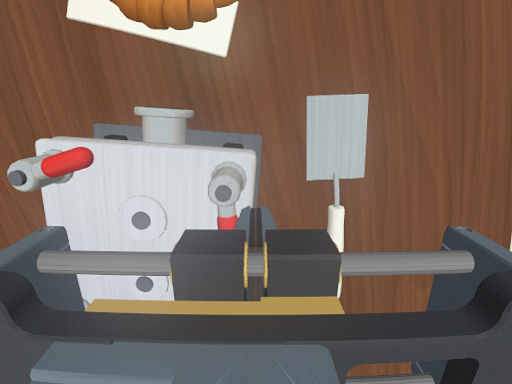

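The shut fingers (255,220) stand just right of lever A (228,222) and aren't touching it yet. I'll carry on with the sweep.

>>> {"api": "apply_moves", "payload": {"delta_pos": [[-0.04, -0.01, 0], [-0.08, -0.02, 0], [-0.12, -0.02, 0], [-0.16, -0.01, 0], [-0.19, -0.01, 0], [-0.22, 0, 0], [-0.22, 0, 0]], "rot": [[0, 0, -0.08], [0, 0, -0.16], [0, 0, -0.25], [0, 0, -0.33], [0, 0, -0.39], [0, 0, -0.44], [0, 0, -0.44]], "hand": [0, 0, 0, 0, 0, 0, 0]}}

```text
time_s: 4.52
ee_pos: [609.3, -78.5, 119.0]
ee_rot: [179.9, -0.1, 41.7]
force: [0.0, 0.2, 0.1]
gripper_width: 0.2
gripper_force: 0.1
```

```bash
cat >> h.py <<'E'
def lever(p,n,z=135,prt=True):
    "lever angle of nut n from red pixels near its axis"
    im=p["pixels"].astype(int)
    m=(im[:,:,0]-im[:,:,1]>90)&(im[:,:,0]-im[:,:,2]>90)&(abs(im[:,:,1]-im[:,:,2])<25)
    W=np.array([atz(p,u,v,z)[:2] for v,u in np.argwhere(m)]).reshape(-1,2); q=W[np.hypot(*(W-N[n]).T)<60]-N[n]
    if len(q)<15: return None
    c=q.mean(0); return round(float(np.degrees(np.arctan2(c[1],c[0]))),1),len(q),round(float(np.hypot(*c)),1)
E
python3 - <<'E'
from h import *
tq('A')
s,p=wrist(); t=viewer.grab_frame("top"); c=viewer.grab_frame("scene")
for n in "ABCD": print(n,lever(p,n),lever(t,n),lever(c,n))
cv2.imwrite('pics/w3.png',p['pixels'][:,:,::-1])
E
```

```text
A t 4.5167 pos [609.3 -78.5 119. ] yaw 41.7 q6 40 F [0.  0.2 0.1] tz [-0.082  0.067  0.026] rxF Nm -0.002 sum 0.025 |Fxy| 0.2
A (-131.2, 215, 22.1) None (-137.0, 32, 30.8)
B (4.6, 298, 43.9) (1.9, 63, 33.1) (9.6, 42, 32.1)
C None (81.9, 49, 30.8) (86.3, 23, 42.9)
D None (-174.9, 61, 33.6) None
```

View pics/w3.png

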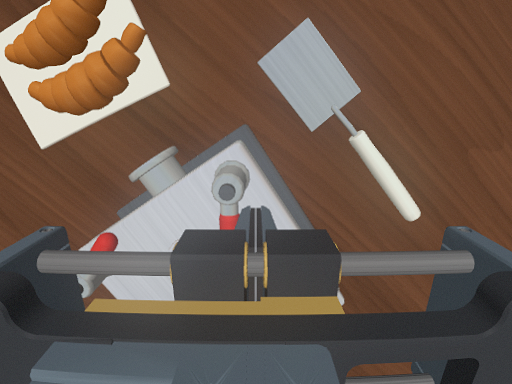

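Lever A (228,222) is parallel to the tool, so it has followed to about -138°, roughly 45°. Next is C, diagonally opposite.

```bash
cat >> h.py <<'E'
def rnd1(n,phi,k,prev):
    h=pose(n,phi,30,z=175,k=k); print("hover"); show([h],prev)
    l=pose(n,phi,30,z=119,k=k)
    print("low"); show([l],h); print("sweep"); show([pose(n,phi-x,19.5,z=119,k=k) for x in (0,7,14,21,28,35,41,47)],l)
    e=pose(n,phi-47,19.5,z=175,k=k); return e
E
python3 - <<'E'
from h import *
e=rnd1("C",84,0,np.array([609.3,-78.5,175,41.7]))
e=rnd1("B",5,180,e)
e=rnd1("D",183,0,e)
E
```

```text
hover
from [609.3 -78.5 175.   41.7]
[-1.41, -0.15, 0.0] 0.49 yaw 84
low
from [440.1 -96.9 175.   84. ]
[0.0, 0.0, -0.47] 0.0 yaw 84
sweep
from [440.1 -96.9 119.   84. ]
[0.09, -0.01, 0.0] 0.0 yaw 84
[0.12, 0.0, 0.0] -0.08 yaw 77
[0.16, 0.01, 0.0] -0.16 yaw 70
[0.2, 0.02, 0.0] -0.24 yaw 63
[0.24, 0.02, 0.0] -0.33 yaw 56
[0.28, 0.01, 0.0] -0.41 yaw 49
[0.32, 0.0, 0.0] -0.48 yaw 43
[0.35, -0.01, 0.0] -0.55 yaw 37
hover
from [481.8 -97.8 175.   37. ]
[0.39, 1.01, 0.0] -0.37 yaw 185
low
from [528.6  23.2 175.  185. ]
[0.0, 0.0, -0.47] 0.0 yaw 185
sweep
from [528.6  23.2 119.  185. ]
[0.01, -0.09, 0.0] 0.0 yaw 185
[0.03, -0.12, 0.0] -0.08 yaw 178
[0.04, -0.16, 0.0] -0.16 yaw 171
[0.06, -0.2, 0.0] -0.24 yaw 164
[0.06, -0.23, 0.0] -0.33 yaw 157
[0.07, -0.27, 0.0] -0.41 yaw 150
[0.06, -0.31, 0.0] -0.48 yaw 144
[0.06, -0.34, 0.0] -0.55 yaw 138
hover
from [535.7 -17.9 175.  138. ]
[0.19, -1.49, 0.0] 0.52 yaw 183
low
from [ 558.2 -196.5  175.   183. ]
[0.0, 0.0, -0.47] 0.0 yaw 183
sweep
from [ 558.2 -196.5  119.   183. ]
[-0.0, 0.09, 0.0] 0.0 yaw 183
[-0.02, 0.12, 0.0] -0.08 yaw 176
[-0.04, 0.16, 0.0] -0.16 yaw 169
[-0.05, 0.2, 0.0] -0.24 yaw 162
[-0.06, 0.24, 0.0] -0.33 yaw 155
[-0.06, 0.28, 0.0] -0.41 yaw 148
[-0.05, 0.31, 0.0] -0.48 yaw 142
[-0.05, 0.34, 0.0] -0.55 yaw 136
```

>>> {"api": "apply_moves", "payload": {"delta_pos": [[0.02, 0.02, 0.23], [0.02, 0.02, 0.47], [-0.3, -0.05, 0.47], [-0.7, -0.07, 0.47], [-0.7, -0.07, 0.47]], "rot": [[0, 0, 0], [0, 0, 0], [0, 0, 0.08], [0, 0, 0.16], [0, 0, 0.24]], "hand": [0, 0, 0, 0, 0]}}

```text
time_s: 5.08
ee_pos: [517.5, -86.5, 173.8]
ee_rot: [-179.6, 0.2, 62.7]
force: [-1.6, 0.7, -1.4]
gripper_width: 0.5
gripper_force: 0.0
```

>>> {"api": "apply_moves", "payload": {"delta_pos": [[-0.35, -0.04, 0], [-0.71, -0.08, 0], [-0.71, -0.08, 0], [-0.71, -0.08, -0.23], [-0.71, -0.08, -0.47], [-0.71, -0.08, -0.47]], "rot": [[0, 0, 0.08], [0, 0, 0.17], [0, 0, 0.25], [0, 0, 0.25], [0, 0, 0.25], [0, 0, 0.25]], "hand": [0, 0, 0, 0, 0, 0]}}

```text
time_s: 5.58
ee_pos: [436.0, -95.7, 114.5]
ee_rot: [-179.5, -0.1, 83.9]
force: [-1.4, -0.3, 0.2]
gripper_width: 0.3
gripper_force: 0.0
```

>>> {"api": "apply_moves", "payload": {"delta_pos": [[0.09, -0.01, 0], [0.12, 0, 0], [0.16, 0.01, 0], [0.2, 0.02, 0], [0.24, 0.02, 0], [0.28, 0.01, 0], [0.32, 0, 0], [0.35, -0.01, 0], [0.35, -0.01, 0]], "rot": [[0, 0, 0], [0, 0, -0.08], [0, 0, -0.16], [0, 0, -0.24], [0, 0, -0.33], [0, 0, -0.41], [0, 0, -0.48], [0, 0, -0.55], [0, 0, -0.55]], "hand": [0, 0, 0, 0, 0, 0, 0, 0, 0]}}

```text
time_s: 6.33
ee_pos: [483.9, -97.9, 119.5]
ee_rot: [179.9, -0.1, 36.4]
force: [-0.3, 0.1, -0.1]
gripper_width: 0.5
gripper_force: 0.1
```

Run:
```python
from h import *
tq('C')
s,p=wrist(); t=viewer.grab_frame("top"); c=viewer.grab_frame("scene")
for n in "ABCD": print(n,lever(p,n),lever(t,n),lever(c,n))
```

```text
C t 6.3333 pos [483.9 -97.9 119.5] yaw 36.4 q6 41 F [-0.3  0.1 -0.1] tz [-0.027  0.169  0.017] rxF Nm 0.012 sum 0.03 |Fxy| 0.3
A (-136.7, 1185, 31.5) (-133.6, 60, 33.1) (-140.7, 29, 30.9)
B (2.8, 1173, 32.8) (1.9, 63, 33.1) (9.6, 42, 32.1)
C (39.0, 111, 45.7) None None
D (178.7, 1006, 32.7) None (176.3, 52, 35.7)
```

>>> {"api": "apply_moves", "payload": {"delta_pos": [[-0.02, 0.02, 0.23], [-0.02, 0.02, 0.47], [0.1, 0.3, 0.47], [0.18, 0.5, 0.47], [0.18, 0.5, 0.47]], "rot": [[0, 0, 0], [0, 0, 0], [0, 0, -0.08], [0, 0, -0.16], [0, 0, -0.2]], "hand": [0, 0, 0, 0, 0]}}

```text
time_s: 6.9
ee_pos: [505.8, -34.5, 176.0]
ee_rot: [180.0, -0.3, 19.3]
force: [-0.5, -0.4, -0.5]
gripper_width: 0.6
gripper_force: 0.0
```

>>> {"api": "apply_moves", "payload": {"delta_pos": [[0.1, 0.25, 0], [0.19, 0.51, 0], [0.19, 0.51, 0], [0.19, 0.51, -0.23], [0.19, 0.51, -0.47], [0.19, 0.51, -0.47]], "rot": [[0, 0, -0.08], [0, 0, -0.16], [0, 0, -0.17], [0, 0, -0.17], [0, 0, -0.17], [0, 0, -0.17]], "hand": [0, 0, 0, 0, 0, 0]}}

```text
time_s: 7.4
ee_pos: [522.5, 23.5, 114.0]
ee_rot: [-180.0, 0.5, 4.9]
force: [-0.5, 0.3, -0.9]
gripper_width: 0.3
gripper_force: 0.0
```

>>> {"api": "apply_moves", "payload": {"delta_pos": [[0.01, -0.09, 0], [0.03, -0.12, 0], [0.04, -0.16, 0], [0.06, -0.2, 0], [0.06, -0.23, 0], [0.07, -0.27, 0], [0.06, -0.31, 0], [0.06, -0.34, 0], [0.06, -0.34, 0]], "rot": [[0, 0, 0], [0, 0, -0.08], [0, 0, -0.16], [0, 0, -0.24], [0, 0, -0.33], [0, 0, -0.41], [0, 0, -0.48], [0, 0, -0.55], [0, 0, -0.55]], "hand": [0, 0, 0, 0, 0, 0, 0, 0, 0]}}

```text
time_s: 8.15
ee_pos: [534.8, -18.8, 120.4]
ee_rot: [-179.9, -0.2, -42.7]
force: [0.4, -0.6, -0.5]
gripper_width: 0.6
gripper_force: 0.0
```

Run:
```python
from h import *
tq('B')
s,p=wrist(); t=viewer.grab_frame("top"); c=viewer.grab_frame("scene")
for n in "ABCD": print(n,lever(p,n),lever(t,n),lever(c,n))
show([pose("D",183,30,z=119)])
```

```text
B t 8.15 pos [534.8 -18.8 120.4] yaw -42.7 q6 129 F [ 0.4 -0.6 -0.5] tz [0.019 0.08  0.007] rxF Nm -0.019 sum -0.011 |Fxy| 0.8
A (-134.9, 989, 31.7) (-133.6, 60, 33.1) (-140.7, 29, 30.9)
B (-40.3, 182, 44.9) None None
C (38.4, 887, 32.6) None None
D (179.7, 1432, 32.1) (-174.7, 62, 33.4) (176.3, 52, 35.7)
from [534.  -17.9 119.3 -42.5]
[0.2, -1.49, -0.0] 0.53 yaw 183
```

>>> {"api": "apply_moves", "payload": {"delta_pos": [[0, 0.02, 0.23], [0, 0.02, 0.47], [0.05, -0.3, 0.47], [0.1, -0.64, 0.47], [0.1, -0.74, 0.47]], "rot": [[0, 0, 0], [0, 0, 0], [0, 0, 0.08], [0, 0, 0.16], [0, 0, 0.24]], "hand": [0, 0, 0, 0, 0]}}

```text
time_s: 8.72
ee_pos: [546.7, -109.4, 175.9]
ee_rot: [179.9, -0.2, -21.7]
force: [0.7, -0.1, 0.6]
gripper_width: 0.1
gripper_force: 0.0
```

>>> {"api": "apply_moves", "payload": {"delta_pos": [[0.05, -0.34, 0], [0.1, -0.68, 0], [0.1, -0.75, 0], [0.1, -0.75, -0.15], [0.1, -0.75, -0.47], [0.1, -0.75, -0.47]], "rot": [[0, 0, 0.08], [0, 0, 0.16], [0, 0, 0.24], [0, 0, 0.28], [0, 0, 0.28], [0, 0, 0.28]], "hand": [0, 0, 0, 0, 0, 0]}}

```text
time_s: 9.22
ee_pos: [553.2, -195.2, 112.7]
ee_rot: [-179.8, 0.6, 2.0]
force: [-2.4, 0.4, -0.9]
gripper_width: 0.2
gripper_force: 0.0
```

>>> {"api": "apply_moves", "payload": {"delta_pos": [[0, 0.09, 0], [-0.02, 0.12, 0], [-0.04, 0.16, 0], [-0.05, 0.2, 0], [-0.06, 0.24, 0], [-0.06, 0.28, 0], [-0.05, 0.31, 0], [-0.05, 0.34, 0], [-0.05, 0.34, 0]], "rot": [[0, 0, 0], [0, 0, -0.08], [0, 0, -0.16], [0, 0, -0.24], [0, 0, -0.33], [0, 0, -0.41], [0, 0, -0.48], [0, 0, -0.55], [0, 0, -0.55]], "hand": [0, 0, 0, 0, 0, 0, 0, 0, 0]}}

```text
time_s: 9.97
ee_pos: [552.5, -154.3, 120.6]
ee_rot: [-179.9, -0.2, -45.3]
force: [-0.7, 0.8, 0.2]
gripper_width: 0.4
gripper_force: 0.0
```

Run:
```python
from h import *
tq('D')
s,p=wrist(); t=viewer.grab_frame("top"); c=viewer.grab_frame("scene")
for n in "ABCD": print(n,lever(p,n),lever(t,n),lever(c,n))
e=np.r_[env.state()["ee_pos"][:2],175,env.state()["ee_rot"][2]]
h=pose("A",-137,27,z=175,k=180); print("hover"); show([h],e)
print("sweep"); show([pose("A",-137-x,19.5,z=175,k=180) for x in range(0,50,5)],h)
```

```text
D t 9.9667 pos [ 552.5 -154.3  120.6] yaw -45.3 q6 119 F [-0.7  0.8  0.2] tz [ 0.005  0.197 -0.007] rxF Nm -0.022 sum -0.029 |Fxy| 1.0
A (-135.0, 383, 34.5) (-133.6, 60, 33.1) (-140.7, 29, 30.9)
B None (-40.4, 63, 33.3) (-33.6, 43, 30.4)
C None (38.4, 64, 30.4) (45.3, 35, 32.6)
D (142.3, 291, 21.4) None (127.5, 20, 34.6)
hover
from [ 552.1 -154.8  175.   -45.2]
[0.53, 0.59, 0.0] 1.03 yaw 43
sweep
from [615.1 -83.5 175.   43. ]
[-0.04, 0.05, 0.0] 0.0 yaw 43
[-0.07, 0.06, 0.0] -0.06 yaw 38
[-0.1, 0.07, 0.0] -0.12 yaw 33
[-0.12, 0.08, 0.0] -0.17 yaw 28
[-0.14, 0.1, 0.0] -0.23 yaw 23
[-0.17, 0.12, 0.0] -0.29 yaw 18
[-0.19, 0.14, 0.0] -0.35 yaw 13
[-0.2, 0.16, 0.0] -0.41 yaw 8
[-0.22, 0.18, 0.0] -0.47 yaw 3
[-0.24, 0.21, 0.0] -0.52 yaw -2
```

>>> {"api": "apply_moves", "payload": {"delta_pos": [[0, -0.03, 0.23], [0, -0.03, 0.47], [0.2, 0.2, 0.47], [0.4, 0.4, 0.47], [0.53, 0.59, 0.47], [0.53, 0.59, 0.47], [0.53, 0.59, 0.47]], "rot": [[0, 0, 0.08], [0, 0, 0.16], [0, 0, 0.24], [0, 0, 0.32], [0, 0, 0.4], [0, 0, 0.48], [0, 0, 0.56]], "hand": [0, 0, 0, 0, 0, 0, 0]}}

```text
time_s: 10.7
ee_pos: [615.9, -82.7, 174.8]
ee_rot: [-180.0, -0.0, 3.4]
force: [-0.4, -0.5, -0.9]
gripper_width: 0.2
gripper_force: 0.0
```

>>> {"api": "apply_moves", "payload": {"delta_pos": [[0, 0, 0], [0, 0, 0], [0, 0, 0], [0, 0, -0.1], [0, 0, -0.2], [0, 0, -0.35], [0, 0, -0.47], [0, 0, -0.47]], "rot": [[0, 0, 0.08], [0, 0, 0.16], [0, 0, 0.24], [0, 0, 0.32], [0, 0, 0.4], [0, 0, 0.47], [0, 0, 0.47], [0, 0, 0.47]], "hand": [0, 0, 0, 0, 0, 0, 0, 0]}}

```text
time_s: 11.37
ee_pos: [613.0, -84.0, 115.4]
ee_rot: [-179.7, 0.2, 43.2]
force: [-0.7, 1.0, 0.5]
gripper_width: 0.1
gripper_force: 0.0
```

Run:
```python
from h import *
tq('A'); s,p=wrist(); print(lever(p,"A"))
show([pose("A",-137,19.5,z=119,k=180)]+[pose("A",-137-x,19.5,z=119,k=180) for x in range(0,50,5)])
```

```text
A t 11.3667 pos [613.  -84.  115.4] yaw 43.2 q6 38 F [-0.7  1.   0.5] tz [-0.107  0.172  0.045] rxF Nm -0.037 sum 0.008 |Fxy| 1.2
(-132.2, 252, 22.2)
from [614.  -84.2 117.   43.2]
[-0.03, 0.05, 0.02] -0.0 yaw 43
[-0.03, 0.05, 0.02] -0.0 yaw 43
[-0.06, 0.06, 0.02] -0.06 yaw 38
[-0.09, 0.07, 0.02] -0.12 yaw 33
[-0.11, 0.09, 0.02] -0.18 yaw 28
[-0.13, 0.1, 0.02] -0.24 yaw 23
[-0.16, 0.12, 0.02] -0.29 yaw 18
[-0.18, 0.14, 0.02] -0.35 yaw 13
[-0.19, 0.16, 0.02] -0.41 yaw 8
[-0.21, 0.19, 0.02] -0.47 yaw 3
[-0.23, 0.21, 0.02] -0.53 yaw -2
```

>>> {"api": "apply_moves", "payload": {"delta_pos": [[-0.03, 0.05, 0.0], [-0.06, 0.06, 0.0], [-0.09, 0.07, 0.0]], "rot": [[0, 0, 0], [0, 0, -0.06], [0, 0, -0.12]], "hand": [0, 0, 0]}}

```text
time_s: 11.67
ee_pos: [605.1, -75.7, 119.7]
ee_rot: [179.9, -0.2, 32.6]
force: [0.6, -1.1, -0.6]
gripper_width: -0.1
gripper_force: 0.6
```

>>> {"api": "apply_moves", "payload": {"delta_pos": [[-0.02, 0.02, 0.0], [-0.04, 0.03, 0.0], [-0.04, 0.03, 0.0]], "rot": [[0, 0, -0.06], [0, 0, -0.12], [0, 0, -0.12]], "hand": [0, 0, 0]}}

```text
time_s: 11.92
ee_pos: [599.9, -72.2, 119.8]
ee_rot: [179.9, -0.2, 22.5]
force: [-0.4, -0.4, -0.7]
gripper_width: 0.8
gripper_force: 0.2
```

Run:
```python
from h import *
tq('A'); s,p=wrist(); print(lever(p,"A"))
show([pose("A",-157-x,19.5,z=119,k=180) for x in range(0,50,5)])
```

```text
A t 11.9167 pos [599.9 -72.2 119.8] yaw 22.5 q6 60 F [-0.4 -0.4 -0.7] tz [-0.115  0.138 -0.012] rxF Nm -0.003 sum -0.014 |Fxy| 0.6
(-148.1, 196, 20.7)
from [599.9 -72.2 119.6  22.7]
[-0.02, 0.0, -0.0] 0.0 yaw 23
[-0.04, 0.02, -0.0] -0.05 yaw 18
[-0.06, 0.04, -0.0] -0.11 yaw 13
[-0.08, 0.06, -0.0] -0.17 yaw 8
[-0.09, 0.09, -0.0] -0.23 yaw 3
[-0.11, 0.11, -0.0] -0.29 yaw -2
[-0.12, 0.14, -0.0] -0.35 yaw -7
[-0.13, 0.16, -0.0] -0.4 yaw -12
[-0.14, 0.19, -0.0] -0.46 yaw -17
[-0.14, 0.22, -0.0] -0.52 yaw -22
```

>>> {"api": "apply_moves", "payload": {"delta_pos": [[-0.03, 0.02, 0.0], [-0.06, 0.04, 0.0]], "rot": [[0, 0, -0.05], [0, 0, -0.11]], "hand": [0, 0]}}

```text
time_s: 12.13
ee_pos: [593.7, -68.0, 119.4]
ee_rot: [179.9, -0.2, 13.0]
force: [2.6, -1.6, 0.1]
gripper_width: 0.9
gripper_force: 1.0
```

>>> {"api": "apply_moves", "payload": {"delta_pos": [[-0.02, 0.02, 0.0], [-0.04, 0.05, 0.0]], "rot": [[0, 0, -0.06], [0, 0, -0.12]], "hand": [0, 0]}}

```text
time_s: 12.3
ee_pos: [588.7, -62.2, 119.3]
ee_rot: [179.9, -0.2, 2.7]
force: [2.6, -2.3, -0.9]
gripper_width: 0.4
gripper_force: 1.2
```

Run:
```python
from h import *
tq('A'); s,p=wrist(); print(lever(p,"A")); tq('A')
e=np.r_[s["ee_pos"][:2],175,s["ee_rot"][2]]
h=pose("C",38,27,z=175,k=0); print("hover"); show([h],e)
print("sweep"); show([pose("C",38-x,19.5,z=175) for x in range(0,70,5)],h)
```

```text
A t 12.3 pos [588.7 -62.2 119.3] yaw 2.7 q6 80 F [ 2.6 -2.3 -0.9] tz [-0.421 -0.176  0.014] rxF Nm 0.133 sum 0.147 |Fxy| 3.5
(-168.9, 271, 20.8)
A t 12.35 pos [588.1 -61.5 119.2] yaw 2.5 q6 80 F [ 1.  -2.4  0.1] tz [-0.413 -0.11  -0.018] rxF Nm 0.101 sum 0.082 |Fxy| 2.6
hover
from [588.7 -62.2 175.    2.7]
[-0.93, -0.25, 0.0] 0.41 yaw 38
sweep
from [476.6 -91.6 175.   38. ]
[0.04, -0.05, 0.0] 0.0 yaw 38
[0.06, -0.06, 0.0] -0.06 yaw 33
[0.09, -0.08, 0.0] -0.12 yaw 28
[0.11, -0.09, 0.0] -0.17 yaw 23
[0.13, -0.11, 0.0] -0.23 yaw 18
[0.15, -0.13, 0.0] -0.29 yaw 13
[0.17, -0.15, 0.0] -0.35 yaw 8
[0.19, -0.17, 0.0] -0.41 yaw 3
[0.2, -0.2, 0.0] -0.47 yaw -2
[0.22, -0.22, 0.0] -0.52 yaw -7
[0.23, -0.25, 0.0] -0.58 yaw -12
[0.23, -0.28, 0.0] -0.64 yaw -17
[0.24, -0.31, 0.0] -0.7 yaw -22
[0.24, -0.34, 0.0] -0.76 yaw -27
```

>>> {"api": "apply_moves", "payload": {"delta_pos": [[0, -0.05, 0.2], [0, -0.05, 0.47], [-0.3, -0.1, 0.47], [-0.6, -0.2, 0.47], [-0.93, -0.25, 0.47], [-0.93, -0.25, 0.47]], "rot": [[0, 0, 0], [0, 0, 0.08], [0, 0, 0.16], [0, 0, 0.24], [0, 0, 0.32], [0, 0, 0.41]], "hand": [0, 0, 0, 0, 0, 0]}}

```text
time_s: 12.85
ee_pos: [467.2, -91.3, 173.9]
ee_rot: [-179.6, 0.3, 37.9]
force: [-0.4, 1.6, -0.3]
gripper_width: 0.2
gripper_force: 0.0
```

>>> {"api": "apply_moves", "payload": {"delta_pos": [[0, 0, 0], [0, 0, -0.2], [0, 0, -0.47], [0.02, -0.02, -0.47], [0.04, -0.05, -0.47], [0.06, -0.06, -0.47], [0.09, -0.08, -0.47]], "rot": [[0, 0, 0], [0, 0, 0], [0, 0, 0], [0, 0, 0], [0, 0, 0], [0, 0, -0.06], [0, 0, -0.12]], "hand": [0, 0, 0, 0, 0, 0, 0]}}

```text
time_s: 13.43
ee_pos: [487.9, -101.2, 119.5]
ee_rot: [-180.0, -0.1, 26.8]
force: [-1.7, 1.9, -1.2]
gripper_width: 0.5
gripper_force: 1.0
```

>>> {"api": "apply_moves", "payload": {"delta_pos": [[0.02, -0.01, 0.0], [0.04, -0.03, 0.0]], "rot": [[0, 0, -0.05], [0, 0, -0.11]], "hand": [0, 0]}}

```text
time_s: 13.6
ee_pos: [492.9, -104.7, 119.7]
ee_rot: [-180.0, -0.1, 17.4]
force: [-0.2, 1.7, -1.4]
gripper_width: 0.6
gripper_force: 1.1
```

Run:
```python
from h import *
tq('C'); s,p=wrist(); print(lever(p,"C"))
show([pose("C",18-x,19.5,z=119) for x in range(0,70,5)])
```

```text
C t 13.6 pos [ 492.9 -104.7  119.7] yaw 17.4 q6 59 F [-0.2  1.7 -1.4] tz [ 0.287  0.355 -0.024] rxF Nm 0.051 sum 0.027 |Fxy| 1.7
(21.9, 143, 45.0)
from [ 493.5 -105.3  119.7   17.2]
[-0.01, 0.0, -0.01] 0.01 yaw 18
[0.01, -0.02, -0.01] -0.05 yaw 13
[0.03, -0.04, -0.01] -0.11 yaw 8
[0.05, -0.06, -0.01] -0.17 yaw 3
[0.06, -0.09, -0.01] -0.22 yaw -2
[0.08, -0.11, -0.01] -0.28 yaw -7
[0.08, -0.14, -0.01] -0.34 yaw -12
[0.09, -0.17, -0.01] -0.4 yaw -17
[0.1, -0.19, -0.01] -0.46 yaw -22
[0.1, -0.22, -0.01] -0.51 yaw -27
[0.1, -0.25, -0.01] -0.57 yaw -32
[0.1, -0.28, -0.01] -0.63 yaw -37
[0.09, -0.31, -0.01] -0.69 yaw -42
[0.09, -0.33, -0.01] -0.75 yaw -47
```

>>> {"api": "apply_moves", "payload": {"delta_pos": [[0.01, -0.02, 0], [0.03, -0.04, 0]], "rot": [[0, 0, -0.05], [0, 0, -0.11]], "hand": [0, 0]}}

```text
time_s: 13.82
ee_pos: [496.9, -109.4, 119.8]
ee_rot: [-180.0, -0.2, 8.1]
force: [-0.0, 1.9, -1.4]
gripper_width: 0.7
gripper_force: 1.2
```

>>> {"api": "apply_moves", "payload": {"delta_pos": [[0.02, -0.02, 0], [0.03, -0.05, 0]], "rot": [[0, 0, -0.06], [0, 0, -0.11]], "hand": [0, 0]}}

```text
time_s: 13.98
ee_pos: [500.5, -115.3, 119.6]
ee_rot: [-180.0, -0.2, -1.4]
force: [0.5, 2.7, -2.1]
gripper_width: 0.2
gripper_force: 1.4
```

Run:
```python
from h import *
tq('C'); s,p=wrist(); print(lever(p,"C"))
show([pose("C",-2-x,19.5,z=119) for x in range(0,70,5)])
```

```text
C t 13.9833 pos [ 500.5 -115.3  119.6] yaw -1.4 q6 77 F [ 0.5  2.7 -2.1] tz [0.487 0.021 0.03 ] rxF Nm 0.083 sum 0.113 |Fxy| 2.7
(2.6, 147, 44.7)
from [ 500.7 -116.   119.6   -1.5]
[0.0, 0.0, -0.0] -0.01 yaw -2
[0.02, -0.02, -0.0] -0.06 yaw -7
[0.03, -0.05, -0.0] -0.12 yaw -12
[0.03, -0.08, -0.0] -0.18 yaw -17
[0.04, -0.1, -0.0] -0.24 yaw -22
[0.04, -0.13, -0.0] -0.3 yaw -27
[0.04, -0.16, -0.0] -0.35 yaw -32
[0.04, -0.19, -0.0] -0.41 yaw -37
[0.03, -0.22, -0.0] -0.47 yaw -42
[0.03, -0.24, -0.0] -0.53 yaw -47
[0.02, -0.27, -0.0] -0.59 yaw -52
[0.0, -0.3, -0.0] -0.65 yaw -57
[-0.01, -0.32, -0.0] -0.7 yaw -62
[-0.03, -0.35, -0.0] -0.76 yaw -67
```

>>> {"api": "apply_moves", "payload": {"delta_pos": [[0.02, -0.02, 0], [0.03, -0.05, 0]], "rot": [[0, 0, -0.06], [0, 0, -0.12]], "hand": [0, 0]}}

```text
time_s: 14.2
ee_pos: [503.4, -121.2, 119.4]
ee_rot: [-179.9, -0.1, -11.7]
force: [0.7, 4.5, -1.1]
gripper_width: 0.5
gripper_force: 1.4
```

>>> {"api": "apply_moves", "payload": {"delta_pos": [[0, -0.03, 0], [0.01, -0.05, 0]], "rot": [[0, 0, -0.06], [0, 0, -0.12]], "hand": [0, 0]}}

```text
time_s: 14.37
ee_pos: [505.1, -127.5, 119.4]
ee_rot: [-179.9, -0.2, -22.0]
force: [1.3, 3.6, -1.7]
gripper_width: 0.2
gripper_force: 1.5
```

Run:
```python
from h import *
tq('C'); s,p=wrist(); print(lever(p,"C"))
e=np.r_[s["ee_pos"][:2],175,s["ee_rot"][2]]
show([pose("C",-22-x,19.5,z=119) for x in range(0,50,5)])
h=pose("A",-176,27,z=175,k=180); print("hover"); show([h],e)
print("sweep"); show([pose("A",-176-x,19.5,z=175,k=180) for x in range(0,50,5)],h)
```

```text
C t 14.3667 pos [ 505.1 -127.5  119.4] yaw -22.0 q6 96 F [ 1.3  3.6 -1.7] tz [ 0.561 -0.002  0.044] rxF Nm 0.131 sum 0.175 |Fxy| 3.8
(-16.9, 151, 44.7)
from [ 505.1 -127.8  119.3  -22.2]
[0.0, -0.01, -0.0] 0.0 yaw -22
[0.0, -0.03, -0.0] -0.06 yaw -27
[0.0, -0.06, -0.0] -0.11 yaw -32
[0.0, -0.09, -0.0] -0.17 yaw -37
[-0.0, -0.12, -0.0] -0.23 yaw -42
[-0.01, -0.15, -0.0] -0.29 yaw -47
[-0.02, -0.17, -0.0] -0.35 yaw -52
[-0.03, -0.2, -0.0] -0.41 yaw -57
[-0.05, -0.22, -0.0] -0.46 yaw -62
[-0.06, -0.25, -0.0] -0.52 yaw -67
hover
from [ 505.1 -127.5  175.   -22. ]
[0.7, 0.48, 0.0] 0.3 yaw 4
sweep
from [589.5 -69.9 175.    4. ]
[-0.0, 0.06, 0.0] 0.0 yaw 4
[-0.02, 0.09, 0.0] -0.06 yaw -1
[-0.03, 0.11, 0.0] -0.12 yaw -6
[-0.04, 0.14, 0.0] -0.17 yaw -11
[-0.05, 0.17, 0.0] -0.23 yaw -16
[-0.06, 0.19, 0.0] -0.29 yaw -21
[-0.06, 0.22, 0.0] -0.35 yaw -26
[-0.06, 0.25, 0.0] -0.41 yaw -31
[-0.06, 0.28, 0.0] -0.47 yaw -36
[-0.05, 0.31, 0.0] -0.52 yaw -41
```

>>> {"api": "apply_moves", "payload": {"delta_pos": [[0.02, 0.05, 0.2], [0.02, 0.05, 0.47], [0.25, 0.2, 0.47], [0.5, 0.35, 0.47], [0.7, 0.48, 0.47], [0.7, 0.48, 0.47]], "rot": [[0, 0, 0], [0, 0, 0.08], [0, 0, 0.16], [0, 0, 0.24], [0, 0, 0.3], [0, 0, 0.3]], "hand": [0, 0, 0, 0, 0, 0]}}

```text
time_s: 14.92
ee_pos: [592.6, -67.8, 175.8]
ee_rot: [180.0, -0.4, 4.4]
force: [1.1, 0.2, 0.4]
gripper_width: 0.8
gripper_force: 0.0
```

>>> {"api": "apply_moves", "payload": {"delta_pos": [[0, 0, -0.2], [0, 0, -0.47], [0, 0.03, -0.47], [0, 0.06, -0.47], [-0.02, 0.09, -0.47], [-0.03, 0.11, -0.47]], "rot": [[0, 0, 0], [0, 0, 0], [0, 0, 0], [0, 0, 0], [0, 0, -0.06], [0, 0, -0.12]], "hand": [0, 0, 0, 0, 0, 0]}}

```text
time_s: 15.42
ee_pos: [584.8, -57.5, 120.4]
ee_rot: [179.9, -0.2, -6.6]
force: [1.0, -3.0, -1.6]
gripper_width: 0.4
gripper_force: 1.2
```

Run:
```python
from h import *
tq('A'); s,p=wrist(); print(lever(p,"A"))
show([pose("A",-186-x,19.5,z=119,k=180) for x in range(0,50,5)])
```

```text
A t 15.4167 pos [584.8 -57.5 120.4] yaw -6.6 q6 90 F [ 1.  -3.  -1.6] tz [-0.579  0.169 -0.014] rxF Nm 0.125 sum 0.112 |Fxy| 3.1
(-176.2, 320, 21.3)
from [584.6 -57.2 120.5  -6.7]
[0.01, 0.01, -0.01] 0.01 yaw -6
[-0.0, 0.03, -0.01] -0.05 yaw -11
[-0.01, 0.06, -0.01] -0.11 yaw -16
[-0.01, 0.09, -0.01] -0.17 yaw -21
[-0.02, 0.12, -0.01] -0.22 yaw -26
[-0.02, 0.14, -0.01] -0.28 yaw -31
[-0.02, 0.17, -0.01] -0.34 yaw -36
[-0.01, 0.2, -0.01] -0.4 yaw -41
[-0.01, 0.23, -0.01] -0.46 yaw -46
[0.0, 0.26, -0.01] -0.52 yaw -51
```

>>> {"api": "apply_moves", "payload": {"delta_pos": [[0, 0.03, 0], [-0.01, 0.06, 0]], "rot": [[0, 0, -0.05], [0, 0, -0.11]], "hand": [0, 0]}}

```text
time_s: 15.63
ee_pos: [583.1, -50.6, 120.2]
ee_rot: [179.9, -0.2, -15.9]
force: [-0.8, -2.2, -1.5]
gripper_width: 0.6
gripper_force: 1.4
```

>>> {"api": "apply_moves", "payload": {"delta_pos": [[0, 0.03, 0], [-0.01, 0.06, 0]], "rot": [[0, 0, -0.06], [0, 0, -0.11]], "hand": [0, 0]}}

```text
time_s: 15.8
ee_pos: [582.2, -43.4, 120.2]
ee_rot: [180.0, -0.2, -25.4]
force: [0.6, -3.6, -1.6]
gripper_width: 0.3
gripper_force: 1.5
```

Run:
```python
from h import *
tq('A'); s,p=wrist(); print(lever(p,"A"))
show([pose("A",-206-x,19.5,z=119,k=180) for x in range(0,50,5)])
```

```text
A t 15.8 pos [582.2 -43.4 120.2] yaw -25.4 q6 110 F [ 0.6 -3.6 -1.6] tz [-0.663  0.061 -0.063] rxF Nm 0.144 sum 0.082 |Fxy| 3.7
(162.8, 346, 20.4)
from [582.2 -42.9 120.2 -25.5]
[0.0, -0.0, -0.01] -0.01 yaw -26
[0.0, 0.03, -0.01] -0.06 yaw -31
[0.0, 0.05, -0.01] -0.12 yaw -36
[0.01, 0.08, -0.01] -0.18 yaw -41
[0.01, 0.11, -0.01] -0.24 yaw -46
[0.02, 0.14, -0.01] -0.3 yaw -51
[0.04, 0.16, -0.01] -0.36 yaw -56
[0.05, 0.19, -0.01] -0.41 yaw -61
[0.06, 0.21, -0.01] -0.47 yaw -66
[0.08, 0.23, -0.01] -0.53 yaw -71
```

>>> {"api": "apply_moves", "payload": {"delta_pos": [[0, 0.03, 0], [0, 0.06, 0]], "rot": [[0, 0, -0.06], [0, 0, -0.12]], "hand": [0, 0]}}

```text
time_s: 16.02
ee_pos: [582.4, -36.4, 120.1]
ee_rot: [-180.0, -0.2, -35.6]
force: [0.9, -4.6, -0.6]
gripper_width: 0.4
gripper_force: 1.6
```

Run:
```python
from h import *
tq('A'); s,p=wrist(); print(lever(p,"A"))
e=np.r_[s["ee_pos"][:2],175,s["ee_rot"][2]]
show([pose("A",-216-x,19.5,z=119,k=180) for x in range(0,50,5)])
h=pose("C",-22,27,z=175,k=0); print("hover"); show([h],e)
print("sweep"); show([pose("C",-22-x,19.5,z=175) for x in range(0,50,5)],h)
```

```text
A t 16.0167 pos [582.4 -36.4 120.1] yaw -35.6 q6 121 F [ 0.9 -4.6 -0.6] tz [-0.696  0.174  0.023] rxF Nm 0.176 sum 0.199 |Fxy| 4.7
(152.9, 372, 20.0)
from [582.4 -35.7 120.  -35.8]
[0.0, -0.01, -0.01] -0.0 yaw -36
[0.01, 0.02, -0.01] -0.06 yaw -41
[0.01, 0.05, -0.01] -0.12 yaw -46
[0.02, 0.08, -0.01] -0.18 yaw -51
[0.03, 0.1, -0.01] -0.23 yaw -56
[0.05, 0.13, -0.01] -0.29 yaw -61
[0.06, 0.15, -0.01] -0.35 yaw -66
[0.08, 0.17, -0.01] -0.41 yaw -71
[0.1, 0.2, -0.01] -0.47 yaw -76
[0.12, 0.21, -0.01] -0.53 yaw -81
hover
from [582.4 -36.4 175.  -35.6]
[-0.62, -0.71, 0.0] 0.16 yaw -22
sweep
from [ 508.1 -121.5  175.   -22. ]
[-0.02, -0.06, 0.0] 0.0 yaw -22
[-0.02, -0.09, 0.0] -0.06 yaw -27
[-0.02, -0.11, 0.0] -0.12 yaw -32
[-0.02, -0.14, 0.0] -0.17 yaw -37
[-0.03, -0.17, 0.0] -0.23 yaw -42
[-0.03, -0.2, 0.0] -0.29 yaw -47
[-0.04, -0.23, 0.0] -0.35 yaw -52
[-0.06, -0.25, 0.0] -0.41 yaw -57
[-0.07, -0.28, 0.0] -0.47 yaw -62
[-0.09, -0.3, 0.0] -0.52 yaw -67
```

>>> {"api": "apply_moves", "payload": {"delta_pos": [[-0.03, -0.04, 0.2], [-0.03, -0.05, 0.47], [-0.25, -0.3, 0.47], [-0.45, -0.55, 0.47], [-0.62, -0.71, 0.47], [-0.62, -0.71, 0.47]], "rot": [[0, 0, 0], [0, 0, 0], [0, 0, 0.08], [0, 0, 0.16], [0, 0, 0.16], [0, 0, 0.16]], "hand": [0, 0, 0, 0, 0, 0]}}

```text
time_s: 16.57
ee_pos: [503.9, -122.9, 176.2]
ee_rot: [179.9, -0.0, -21.8]
force: [0.0, -0.3, -0.1]
gripper_width: 0.5
gripper_force: 0.0
```

>>> {"api": "apply_moves", "payload": {"delta_pos": [[0, 0, -0.2], [0, 0, -0.47], [-0.01, -0.03, -0.47], [-0.02, -0.06, -0.47], [-0.02, -0.09, -0.47], [-0.02, -0.11, -0.47]], "rot": [[0, 0, 0], [0, 0, 0], [0, 0, 0], [0, 0, 0], [0, 0, -0.06], [0, 0, -0.12]], "hand": [0, 0, 0, 0, 0, 0]}}

```text
time_s: 17.07
ee_pos: [506.0, -133.3, 120.0]
ee_rot: [-179.8, -0.1, -32.4]
force: [2.2, 3.9, -1.5]
gripper_width: 0.2
gripper_force: 1.4
```

Run:
```python
from h import *
tq('C'); s,p=wrist(); print(lever(p,"C"))
show([pose("C",-32-x,19.5,z=119) for x in range(0,50,5)])
```

```text
C t 17.0667 pos [ 506.  -133.3  120. ] yaw -32.4 q6 106 F [ 2.2  3.9 -1.5] tz [ 0.51  -0.012  0.043] rxF Nm 0.154 sum 0.196 |Fxy| 4.5
(-26.0, 170, 44.5)
from [ 506.1 -133.7  120.1  -32.5]
[-0.0, -0.01, -0.01] 0.01 yaw -32
[-0.01, -0.04, -0.01] -0.05 yaw -37
[-0.01, -0.07, -0.01] -0.11 yaw -42
[-0.02, -0.1, -0.01] -0.17 yaw -47
[-0.03, -0.12, -0.01] -0.23 yaw -52
[-0.04, -0.15, -0.01] -0.28 yaw -57
[-0.05, -0.17, -0.01] -0.34 yaw -62
[-0.07, -0.2, -0.01] -0.4 yaw -67
[-0.09, -0.22, -0.01] -0.46 yaw -72
[-0.11, -0.24, -0.01] -0.52 yaw -77
```

>>> {"api": "apply_moves", "payload": {"delta_pos": [[-0.01, -0.03, 0], [-0.01, -0.06, 0]], "rot": [[0, 0, -0.05], [0, 0, -0.11]], "hand": [0, 0]}}

```text
time_s: 17.28
ee_pos: [505.3, -140.5, 120.1]
ee_rot: [-179.8, -0.2, -41.7]
force: [1.2, 3.0, -2.5]
gripper_width: 0.4
gripper_force: 1.6
```

Run:
```python
from h import *
tq('C'); s,p=wrist(); print(lever(p,"C")); tq('C')
```

```text
C t 17.2833 pos [ 505.3 -140.5  120.1] yaw -41.7 q6 115 F [ 1.2  3.  -2.5] tz [ 0.65  -0.079  0.009] rxF Nm 0.126 sum 0.135 |Fxy| 3.3
(-36.4, 171, 44.7)
C t 17.3333 pos [ 505.2 -141.1  120. ] yaw -41.9 q6 115 F [ 1.5  1.8 -0.9] tz [ 0.477 -0.057  0.041] rxF Nm 0.08 sum 0.121 |Fxy| 2.3
```

>>> {"api": "apply_moves", "payload": {"delta_pos": [[0, -0.02, 0], [-0.01, -0.03, 0]], "rot": [[0, 0, -0.03], [0, 0, -0.06]], "hand": [0, 0]}}

```text
time_s: 17.5
ee_pos: [504.3, -144.3, 120.0]
ee_rot: [-179.8, -0.2, -46.7]
force: [3.7, 2.3, -0.4]
gripper_width: 0.1
gripper_force: 1.9
```

Run:
```python
from h import *
tq('C'); s,p=wrist(); print(lever(p,"C")); tq('C')
show([pose("C",-47-x,19.5,z=119) for x in range(0,50,5)])
```

```text
C t 17.5 pos [ 504.3 -144.3  120. ] yaw -46.7 q6 119 F [ 3.7  2.3 -0.4] tz [ 0.397 -0.43   0.074] rxF Nm 0.128 sum 0.202 |Fxy| 4.4
(-42.2, 173, 44.9)
C t 17.55 pos [ 504.2 -144.6  119.9] yaw -46.8 q6 119 F [ 2.1  3.1 -0.8] tz [ 0.387 -0.304  0.038] rxF Nm 0.139 sum 0.177 |Fxy| 3.7
from [ 504.2 -144.6  119.9  -46.8]
[-0.0, -0.01, -0.01] -0.0 yaw -47
[-0.01, -0.03, -0.01] -0.06 yaw -52
[-0.02, -0.06, -0.01] -0.12 yaw -57
[-0.04, -0.08, -0.01] -0.18 yaw -62
[-0.05, -0.11, -0.01] -0.24 yaw -67
[-0.07, -0.13, -0.01] -0.29 yaw -72
[-0.09, -0.15, -0.01] -0.35 yaw -77
[-0.11, -0.17, -0.01] -0.41 yaw -82
[-0.14, -0.18, -0.01] -0.47 yaw -87
[-0.16, -0.2, -0.01] -0.53 yaw -92
```

>>> {"api": "apply_moves", "payload": {"delta_pos": [[0, -0.02, 0], [-0.01, -0.03, 0], [-0.02, -0.04, 0], [-0.02, -0.05, 0]], "rot": [[0, 0, -0.03], [0, 0, -0.06], [0, 0, -0.09], [0, 0, -0.12]], "hand": [0, 0, 0, 0]}}

```text
time_s: 17.88
ee_pos: [502.3, -150.5, 119.9]
ee_rot: [-179.7, -0.2, -57.0]
force: [4.1, 2.0, -1.5]
gripper_width: 0.8
gripper_force: 2.4
```

```bash
cat >> h.py <<'E'
def tav(n,k=6):
    L=[]
    for i in range(k):
        s=env.state(); r=s["ee_pos"][:2]-N[n]; F=s["force"]
        L.append([(r[0]*F[1]-r[1]*F[0])/1000,s["torque"][2],np.hypot(*F[:2]),s["gripper_force"]])
        p=viewer.grab_frame("wrist")
    L=np.array(L); print(n,"t",round(s["time_s"],2),"pos",np.round(s["ee_pos"],1),"yaw",round(s["ee_rot"][2],1),"q6",round(s["qpos"][5]),"first",np.round(L[0],3),"avg rxF,tz,F,grip",np.round(L.mean(0),3),"sum",round(L[:,:2].sum(1).mean(),3))
E
python3 - <<'E'
from h import *
tav('C')
s,p=wrist(); print(lever(p,"C"))
E
```

```text
C t 18.13 pos [ 502.2 -150.6  119.7] yaw -56.9 q6 129 first [0.141 0.066 4.55  2.423] avg rxF,tz,F,grip [0.14  0.059 4.894 2.522] sum 0.198
(-51.9, 179, 45.2)
```

Run:
```python
from h import *
s=env.state()
e=np.r_[s["ee_pos"][:2],175,s["ee_rot"][2]]
h=pose("A",-214,31,z=175,k=270); print(h)
print(np.round((h-e)[:3]/120,2), np.radians(h[3]-e[3])/1.5)
print("sweep"); show([pose("A",-214-x,22,z=175,k=270) for x in range(0,50,5)],h)
```

```text
[576.05967033 -47.27168087 175.          56.        ]
[0.62 0.86 0.  ] 1.3131834306761858
sweep
from [576.1 -47.3 175.   56. ]
[0.04, 0.06, 0.0] 0.0 yaw 56
[0.04, 0.09, 0.0] -0.06 yaw 51
[0.05, 0.12, 0.0] -0.12 yaw 46
[0.06, 0.15, 0.0] -0.17 yaw 41
[0.06, 0.18, 0.0] -0.23 yaw 36
[0.08, 0.2, 0.0] -0.29 yaw 31
[0.09, 0.23, 0.0] -0.35 yaw 26
[0.11, 0.25, 0.0] -0.41 yaw 21
[0.13, 0.28, 0.0] -0.47 yaw 16
[0.15, 0.3, 0.0] -0.52 yaw 11
```

>>> {"api": "apply_moves", "payload": {"delta_pos": [[0.04, 0.03, 0.2], [0.04, 0.03, 0.47], [0.2, 0.3, 0.47], [0.4, 0.55, 0.47], [0.62, 0.86, 0.47], [0.62, 0.86, 0.47], [0.62, 0.86, 0.47], [0.62, 0.86, 0.47]], "rot": [[0, 0, 0], [0, 0, 0.08], [0, 0, 0.16], [0, 0, 0.24], [0, 0, 0.32], [0, 0, 0.4], [0, 0, 0.48], [0, 0, 0.56]], "hand": [0, 0, 0, 0, 0, 0, 0, 0]}}

```text
time_s: 18.9
ee_pos: [574.2, -46.6, 175.0]
ee_rot: [179.9, 0.0, -8.3]
force: [-0.2, -0.1, -0.3]
gripper_width: 0.4
gripper_force: 0.0
```

>>> {"api": "apply_moves", "payload": {"delta_pos": [[0, 0, 0], [0, 0, 0], [0, 0, 0], [0, 0, 0], [0, 0, 0], [0, 0, 0], [0, 0, -0.1], [0, 0, -0.25], [0, 0, -0.47], [0, 0, -0.47]], "rot": [[0, 0, 0.08], [0, 0, 0.16], [0, 0, 0.24], [0, 0, 0.32], [0, 0, 0.4], [0, 0, 0.48], [0, 0, 0.56], [0, 0, 0.64], [0, 0, 0.72], [0, 0, 0.75]], "hand": [0, 0, 0, 0, 0, 0, 0, 0, 0, 0]}}

```text
time_s: 19.73
ee_pos: [570.7, -47.3, 114.4]
ee_rot: [-179.6, 0.3, 56.0]
force: [-0.3, 0.6, -0.6]
gripper_width: 0.4
gripper_force: 0.0
```

>>> {"api": "apply_moves", "payload": {"delta_pos": [[0.02, 0.02, 0], [0.03, 0.04, 0], [0.04, 0.06, 0], [0.04, 0.09, 0]], "rot": [[0, 0, 0], [0, 0, 0], [0, 0, 0], [0, 0, -0.06]], "hand": [0, 0, 0, 0]}}

```text
time_s: 20.07
ee_pos: [579.1, -37.8, 118.8]
ee_rot: [179.9, 0.1, 50.3]
force: [0.1, -5.4, -1.6]
gripper_width: 0.3
gripper_force: 2.2
```

Run:
```python
from h import *
tav('A',3)
s,p=wrist(); print([(n,lever(p,n)) for n in "ABCD"])
show([pose("A",-219-x,22,z=119,k=270) for x in range(0,50,5)])
cv2.imwrite('pics/w4.png',p['pixels'][:,:,::-1])
```

```text
A t 20.17 pos [579.3 -37.3 118.8] yaw 50.4 q6 35 first [ 0.23  -0.071  5.421  2.236] avg rxF,tz,F,grip [ 0.22  -0.088  5.189  2.094] sum 0.132
[('A', (137.3, 906, 28.7)), ('B', (-38.8, 76, 21.0)), ('C', None), ('D', None)]
from [579.2 -37.3 118.8  50.5]
[0.02, 0.01, 0.0] 0.01 yaw 51
[0.02, 0.04, 0.0] -0.05 yaw 46
[0.03, 0.07, 0.0] -0.11 yaw 41
[0.04, 0.09, 0.0] -0.17 yaw 36
[0.05, 0.12, 0.0] -0.23 yaw 31
[0.06, 0.15, 0.0] -0.28 yaw 26
[0.08, 0.17, 0.0] -0.34 yaw 21
[0.1, 0.19, 0.0] -0.4 yaw 16
[0.12, 0.22, 0.0] -0.46 yaw 11
[0.14, 0.24, 0.0] -0.52 yaw 6
```

View pics/w4.png

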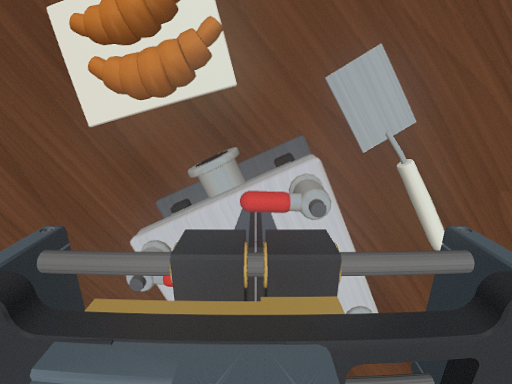

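Lever A (265,202) is held across the finger front and is following. Pushing on carefully.

>>> {"api": "apply_moves", "payload": {"delta_pos": [[0.01, 0.02, 0], [0.01, 0.04, 0]], "rot": [[0, 0, -0.03], [0, 0, -0.06]], "hand": [0, 0]}}

```text
time_s: 20.43
ee_pos: [580.2, -32.7, 118.6]
ee_rot: [179.9, 0.1, 45.1]
force: [0.3, -7.4, -0.7]
gripper_width: 0.3
gripper_force: 2.5
```

Run:
```python
from h import *
tav('A',4)
s,p=wrist(); print(lever(p,"A"))
```

```text
A t 20.58 pos [580.3 -32.5 118.6] yaw 45.3 q6 41 first [ 0.304 -0.109  7.404  2.475] avg rxF,tz,F,grip [ 0.255 -0.115  6.129  2.197] sum 0.14
(129.8, 918, 28.8)
```

>>> {"api": "apply_moves", "payload": {"delta_pos": [[0.0, 0.02, 0], [0.01, 0.03, 0]], "rot": [[0, 0, -0.03], [0, 0, -0.06]], "hand": [0, 0]}}

```text
time_s: 20.85
ee_pos: [580.4, -29.1, 118.5]
ee_rot: [180.0, 0.1, 40.0]
force: [-4.7, -5.9, 1.9]
gripper_width: 0.4
gripper_force: 3.4
```

Run:
```python
from h import *
tav('A',4)
s,p=wrist(); print(lever(p,"A"))
show([pose("A",-229-x,22,z=119,k=270) for x in range(0,30,5)])
```

```text
A t 21.0 pos [580.5 -29.  118.5] yaw 40.1 q6 46 first [ 0.295 -0.104  7.494  3.404] avg rxF,tz,F,grip [ 0.266 -0.085  6.588  3.03 ] sum 0.181
(126.0, 917, 28.7)
from [580.6 -29.  118.5  40.1]
[0.02, -0.0, 0.0] 0.01 yaw 41
[0.03, 0.02, 0.0] -0.05 yaw 36
[0.04, 0.05, 0.0] -0.11 yaw 31
[0.05, 0.08, 0.0] -0.16 yaw 26
[0.07, 0.1, 0.0] -0.22 yaw 21
[0.09, 0.13, 0.0] -0.28 yaw 16
```

>>> {"api": "apply_moves", "payload": {"delta_pos": [[0.01, 0.02, 0], [0.01, 0.03, 0], [0.02, 0.04, 0]], "rot": [[0, 0, -0.06], [0, 0, -0.09], [0, 0, -0.12]], "hand": [0, 0, 0]}}

```text
time_s: 21.35
ee_pos: [581.7, -23.5, 118.4]
ee_rot: [-179.9, 0.2, 29.7]
force: [-6.2, -2.2, 3.4]
gripper_width: 0.4
gripper_force: 3.3
```

Run:
```python
from h import *
tav('A',4)
s,p=wrist(); print(lever(p,"A"))
s=env.state()
e=np.r_[s["ee_pos"][:2],175,s["ee_rot"][2]]
h=pose("C",-54,31,z=175,k=90); print(h)
print(np.round((h-e)[:3]/120,2), np.radians(h[3]-e[3])/1.5)
print("sweep"); show([pose("C",-54-x,22,z=175,k=90) for x in range(0,50,5)],h)
```

```text
A t 21.5 pos [582.  -23.4 118.4] yaw 29.8 q6 57 first [0.194 0.071 6.579 3.328] avg rxF,tz,F,grip [0.211 0.043 6.288 3.008] sum 0.255
(118.5, 922, 28.4)
[ 511.4822976  -143.10116015  175.           36.        ]
[-0.59 -1.    0.  ] 0.07212725690279359
sweep
from [ 511.5 -143.1  175.    36. ]
[-0.06, -0.04, 0.0] 0.0 yaw 36
[-0.07, -0.07, 0.0] -0.06 yaw 31
[-0.09, -0.1, 0.0] -0.12 yaw 26
[-0.1, -0.12, 0.0] -0.17 yaw 21
[-0.12, -0.14, 0.0] -0.23 yaw 16
[-0.14, -0.17, 0.0] -0.29 yaw 11
[-0.16, -0.19, 0.0] -0.35 yaw 6
[-0.19, -0.2, 0.0] -0.41 yaw 1
[-0.21, -0.22, 0.0] -0.47 yaw -4
[-0.24, -0.23, 0.0] -0.52 yaw -9
```

>>> {"api": "apply_moves", "payload": {"delta_pos": [[-0.05, -0.03, 0.2], [-0.05, -0.03, 0.47], [-0.2, -0.35, 0.47], [-0.4, -0.65, 0.47], [-0.59, -1.0, 0.47], [-0.59, -1.0, 0.47], [-0.59, -1.0, 0.47]], "rot": [[0, 0, 0], [0, 0, 0], [0, 0, 0.07], [0, 0, 0.07], [0, 0, 0.07], [0, 0, 0.07], [0, 0, 0.07]], "hand": [0, 0, 0, 0, 0, 0, 0]}}

```text
time_s: 22.18
ee_pos: [512.2, -144.6, 175.2]
ee_rot: [180.0, -0.1, 35.5]
force: [0.5, -0.1, 0.5]
gripper_width: 0.5
gripper_force: 0.0
```

>>> {"api": "apply_moves", "payload": {"delta_pos": [[0, 0, -0.2], [0, 0, -0.47], [0, 0, -0.47], [-0.03, -0.02, -0.47], [-0.05, -0.04, -0.47], [-0.06, -0.05, -0.47]], "rot": [[0, 0, 0], [0, 0, 0], [0, 0, 0], [0, 0, -0.03], [0, 0, -0.06], [0, 0, -0.09]], "hand": [0, 0, 0, 0, 0, 0]}}

```text
time_s: 22.68
ee_pos: [508.2, -147.3, 118.9]
ee_rot: [-180.0, -0.3, 27.9]
force: [5.6, 3.1, -4.3]
gripper_width: 0.4
gripper_force: 3.0
```

Run:
```python
from h import *
tav('C',4)
s,p=wrist(); print(lever(p,"C"))
show([pose("C",-55-x,22,z=119,k=85) for x in range(0,30,5)])
```

```text
C t 22.83 pos [ 508.1 -147.4  119. ] yaw 28.0 q6 44 first [0.204 0.06  6.378 2.978] avg rxF,tz,F,grip [0.199 0.023 5.65  2.607] sum 0.221
None
from [ 508.1 -147.4  119.    28. ]
[-0.03, -0.01, 0.0] 0.02 yaw 30
[-0.05, -0.04, 0.0] -0.04 yaw 25
[-0.06, -0.07, 0.0] -0.09 yaw 20
[-0.08, -0.09, 0.0] -0.15 yaw 15
[-0.1, -0.11, 0.0] -0.21 yaw 10
[-0.12, -0.13, 0.0] -0.27 yaw 5
```

>>> {"api": "apply_moves", "payload": {"delta_pos": [[-0.01, -0.01, 0], [-0.02, -0.02, 0], [-0.02, -0.02, 0]], "rot": [[0, 0, -0.03], [0, 0, -0.06], [0, 0, -0.06]], "hand": [0, 0, 0]}}

```text
time_s: 23.18
ee_pos: [507.0, -150.7, 119.2]
ee_rot: [179.9, -0.4, 22.8]
force: [7.0, 2.1, -4.2]
gripper_width: 0.5
gripper_force: 3.3
```

Run:
```python
from h import *
tav('C',4)
s,p=wrist(); print(lever(p,"C"))
s=env.state()
```

```text
C t 23.33 pos [ 507.  -150.6  119.2] yaw 22.9 q6 49 first [0.205 0.056 7.329 3.332] avg rxF,tz,F,grip [0.184 0.079 7.041 3.296] sum 0.263
None
```

Run:
```python
from h import *
s=env.state()
e=np.r_[s["ee_pos"][:2],175,s["ee_rot"][2]]
h=pose("B",-40,31,z=175,k=90); print(h)
print(np.round((h-e)[:3]/120,2), np.radians(h[3]-e[3])/1.5)
print("sweep"); show([pose("B",-40-x,22,z=175,k=85) for x in range(0,60,7)],h)
```

```text
[543.3560018   -7.72547319 175.          50.        ]
[0.3  1.19 0.  ] 0.31547062273352355
sweep
from [543.4  -7.7 175.   50. ]
[-0.05, -0.06, 0.0] -0.06 yaw 45
[-0.06, -0.1, 0.0] -0.14 yaw 38
[-0.07, -0.14, 0.0] -0.22 yaw 31
[-0.09, -0.17, 0.0] -0.3 yaw 24
[-0.11, -0.21, 0.0] -0.38 yaw 17
[-0.13, -0.24, 0.0] -0.47 yaw 10
[-0.16, -0.27, 0.0] -0.55 yaw 3
[-0.19, -0.3, 0.0] -0.63 yaw -4
[-0.23, -0.32, 0.0] -0.71 yaw -11
```

>>> {"api": "apply_moves", "payload": {"delta_pos": [[0.05, 0.03, 0.2], [0.05, 0.03, 0.47], [0.15, 0.4, 0.47], [0.25, 0.7, 0.47], [0.3, 1.0, 0.47], [0.3, 1.0, 0.47]], "rot": [[0, 0, 0], [0, 0, 0.08], [0, 0, 0.16], [0, 0, 0.24], [0, 0, 0.31], [0, 0, 0.31]], "hand": [0, 0, 0, 0, 0, 0]}}

```text
time_s: 23.93
ee_pos: [540.7, -25.4, 175.7]
ee_rot: [-180.0, -0.2, 50.0]
force: [-0.2, 0.3, 0.7]
gripper_width: 0.4
gripper_force: 0.0
```

>>> {"api": "apply_moves", "payload": {"delta_pos": [[0, 0.19, 0], [0, 0.19, -0.1], [0, 0.19, -0.35], [0, 0.19, -0.47], [0, 0.19, -0.47]], "rot": [[0, 0, 0], [0, 0, 0], [0, 0, 0], [0, 0, 0], [0, 0, 0]], "hand": [0, 0, 0, 0, 0]}}

```text
time_s: 24.35
ee_pos: [537.0, -8.2, 115.7]
ee_rot: [-179.7, 0.2, 49.5]
force: [-0.4, -0.5, -0.1]
gripper_width: 0.6
gripper_force: 0.0
```

>>> {"api": "apply_moves", "payload": {"delta_pos": [[-0.03, -0.04, 0], [-0.05, -0.06, 0], [-0.06, -0.1, 0], [-0.07, -0.14, 0], [-0.09, -0.17, 0], [-0.11, -0.21, 0], [-0.13, -0.24, 0]], "rot": [[0, 0, 0], [0, 0, -0.06], [0, 0, -0.14], [0, 0, -0.22], [0, 0, -0.3], [0, 0, -0.38], [0, 0, -0.47]], "hand": [0, 0, 0, 0, 0, 0, 0]}}

```text
time_s: 24.93
ee_pos: [525.4, -38.1, 120.3]
ee_rot: [180.0, -0.3, 9.3]
force: [0.1, 0.0, 0.2]
gripper_width: 0.4
gripper_force: 0.7
```

Run:
```python
from h import *
tav('B',2)
s,p=wrist(); print(lever(p,"B"))
show([pose("B",-75-x,22,z=119,k=85) for x in range(0,60,5)])
```

```text
B t 24.98 pos [524.8 -38.6 120.2] yaw 9.0 q6 76 first [ 0.005 -0.079  0.142  0.732] avg rxF,tz,F,grip [ 0.01  -0.061  0.393  0.623] sum -0.051
None
from [524.9 -38.2 119.9   9.8]
[0.02, 0.01, -0.01] 0.0 yaw 10
[0.0, -0.01, -0.01] -0.06 yaw 5
[-0.02, -0.03, -0.01] -0.11 yaw 0
[-0.05, -0.05, -0.01] -0.17 yaw -5
[-0.07, -0.06, -0.01] -0.23 yaw -10
[-0.1, -0.07, -0.01] -0.29 yaw -15
[-0.13, -0.08, -0.01] -0.35 yaw -20
[-0.15, -0.09, -0.01] -0.4 yaw -25
[-0.18, -0.1, -0.01] -0.46 yaw -30
[-0.21, -0.1, -0.01] -0.52 yaw -35
[-0.24, -0.1, -0.01] -0.58 yaw -40
[-0.27, -0.1, -0.01] -0.64 yaw -45
```

>>> {"api": "apply_moves", "payload": {"delta_pos": [[-0.01, -0.01, 0], [-0.03, -0.03, 0], [-0.05, -0.05, 0], [-0.08, -0.06, 0]], "rot": [[0, 0, -0.06], [0, 0, -0.11], [0, 0, -0.17], [0, 0, -0.23]], "hand": [0, 0, 0, 0]}}

```text
time_s: 25.42
ee_pos: [515.5, -45.2, 119.2]
ee_rot: [180.0, -0.2, -10.2]
force: [2.3, -0.8, -1.5]
gripper_width: 0.7
gripper_force: 1.1
```

Run:
```python
from h import *
tav('B',2)
show([pose("B",-95-x,22,z=119,k=85) for x in range(0,60,5)])
```

```text
B t 25.47 pos [514.5 -45.4 119. ] yaw -10.4 q6 94 first [0.07  0.022 2.466 1.069] avg rxF,tz,F,grip [0.023 0.013 1.547 0.869] sum 0.035
from [514.6 -45.2 119.  -10. ]
[0.01, -0.0, 0.0] -0.0 yaw -10
[-0.01, -0.01, 0.0] -0.06 yaw -15
[-0.04, -0.02, 0.0] -0.12 yaw -20
[-0.07, -0.03, 0.0] -0.17 yaw -25
[-0.1, -0.04, 0.0] -0.23 yaw -30
[-0.13, -0.04, 0.0] -0.29 yaw -35
[-0.16, -0.04, 0.0] -0.35 yaw -40
[-0.18, -0.04, 0.0] -0.41 yaw -45
[-0.21, -0.03, 0.0] -0.47 yaw -50
[-0.24, -0.03, 0.0] -0.52 yaw -55
[-0.27, -0.02, 0.0] -0.58 yaw -60
[-0.3, -0.0, 0.0] -0.64 yaw -65
```

>>> {"api": "apply_moves", "payload": {"delta_pos": [[-0.03, -0.01, 0], [-0.06, -0.02, 0]], "rot": [[0, 0, -0.06], [0, 0, -0.12]], "hand": [0, 0]}}

```text
time_s: 25.68
ee_pos: [508.1, -47.5, 118.8]
ee_rot: [-180.0, -0.2, -20.4]
force: [2.9, 0.2, -1.5]
gripper_width: 1.0
gripper_force: 1.4
```

Run:
```python
from h import *
tav('B',2)
show([pose("B",-105-x,22,z=119,k=85) for x in range(0,60,5)])
s=env.state(); e=np.r_[s["ee_pos"][:2],175,s["ee_rot"][2]]
h=pose("D",137,31,z=175,k=-90); print(h)
print(np.round((h-e)[:3]/120,2), np.radians(h[3]-e[3])/1.5)
print("sweep"); show([pose("D",137-x,22,z=175,k=-95) for x in range(0,80,7)],h)
```

```text
B t 25.73 pos [507.6 -47.4 118.8] yaw -20.6 q6 104 first [ 0.111 -0.041  2.89   1.368] avg rxF,tz,F,grip [ 0.095 -0.073  2.553  1.352] sum 0.022
from [507.7 -47.4 118.7 -20.2]
[0.02, -0.01, 0.0] 0.0 yaw -20
[-0.01, -0.01, 0.0] -0.06 yaw -25
[-0.04, -0.02, 0.0] -0.11 yaw -30
[-0.07, -0.02, 0.0] -0.17 yaw -35
[-0.1, -0.02, 0.0] -0.23 yaw -40
[-0.13, -0.02, 0.0] -0.29 yaw -45
[-0.16, -0.02, 0.0] -0.35 yaw -50
[-0.19, -0.01, 0.0] -0.4 yaw -55
[-0.21, 0.0, 0.0] -0.46 yaw -60
[-0.24, 0.01, 0.0] -0.52 yaw -65
[-0.27, 0.03, 0.0] -0.58 yaw -70
[-0.29, 0.05, 0.0] -0.64 yaw -75
[ 544.60795015 -164.26594831  175.           47.        ]
[ 0.31 -0.97  0.  ] 0.7823759304642456
sweep
from [ 544.6 -164.3  175.    47. ]
[0.05, 0.05, 0.0] -0.06 yaw 42
[0.06, 0.09, 0.0] -0.14 yaw 35
[0.08, 0.13, 0.0] -0.22 yaw 28
[0.09, 0.17, 0.0] -0.3 yaw 21
[0.12, 0.2, 0.0] -0.38 yaw 14
[0.15, 0.23, 0.0] -0.47 yaw 7
[0.18, 0.26, 0.0] -0.55 yaw 0
[0.21, 0.29, 0.0] -0.63 yaw -7
[0.25, 0.3, 0.0] -0.71 yaw -14
[0.29, 0.32, 0.0] -0.79 yaw -21
[0.33, 0.33, 0.0] -0.87 yaw -28
[0.37, 0.33, 0.0] -0.95 yaw -35
```

>>> {"api": "apply_moves", "payload": {"delta_pos": [[0.05, -0.01, 0.2], [0.05, -0.02, 0.47], [0.15, -0.3, 0.47], [0.25, -0.6, 0.47], [0.31, -0.95, 0.47], [0.31, -0.97, 0.47]], "rot": [[0, 0, 0.08], [0, 0, 0.16], [0, 0, 0.24], [0, 0, 0.32], [0, 0, 0.4], [0, 0, 0.48]], "hand": [0, 0, 0, 0, 0, 0]}}

```text
time_s: 26.28
ee_pos: [545.4, -168.9, 174.7]
ee_rot: [179.8, 0.0, 21.3]
force: [-0.5, -0.0, -0.1]
gripper_width: 0.7
gripper_force: 0.0
```

>>> {"api": "apply_moves", "payload": {"delta_pos": [[0, 0, 0], [0, 0, 0], [0, 0, -0.1], [0, 0, -0.3], [0, 0, -0.47], [0, 0, -0.47]], "rot": [[0, 0, 0.08], [0, 0, 0.16], [0, 0, 0.24], [0, 0, 0.3], [0, 0, 0.3], [0, 0, 0.3]], "hand": [0, 0, 0, 0, 0, 0]}}

```text
time_s: 26.78
ee_pos: [541.0, -162.6, 114.3]
ee_rot: [-179.5, 0.2, 46.9]
force: [0.0, -0.1, -1.0]
gripper_width: 0.6
gripper_force: 0.0
```

>>> {"api": "apply_moves", "payload": {"delta_pos": [[0.03, 0.03, 0], [0.05, 0.05, 0], [0.06, 0.09, 0], [0.08, 0.13, 0], [0.09, 0.17, 0], [0.12, 0.2, 0], [0.15, 0.23, 0]], "rot": [[0, 0, 0], [0, 0, -0.06], [0, 0, -0.14], [0, 0, -0.22], [0, 0, -0.3], [0, 0, -0.38], [0, 0, -0.47]], "hand": [0, 0, 0, 0, 0, 0, 0]}}

```text
time_s: 27.37
ee_pos: [562.3, -135.7, 119.5]
ee_rot: [180.0, -0.0, 6.6]
force: [-1.4, -0.9, -0.4]
gripper_width: 0.3
gripper_force: 0.8
```

Run:
```python
from h import *
tav('D',2)
s,p=wrist(); print(lever(p,"D"))
show([pose("D",102-x,22,z=119,k=-95) for x in range(0,80,5)])
```

```text
D t 27.42 pos [ 563.3 -135.3  119.6] yaw 6.3 q6 69 first [ 0.066 -0.083  1.661  0.764] avg rxF,tz,F,grip [ 0.042 -0.058  1.24   0.649] sum -0.016
(92.6, 911, 28.9)
from [ 563.1 -135.8  119.4    7.1]
[-0.01, -0.0, -0.0] -0.0 yaw 7
[0.01, 0.02, -0.0] -0.06 yaw 2
[0.04, 0.04, -0.0] -0.12 yaw -3
[0.06, 0.05, -0.0] -0.18 yaw -8
[0.09, 0.06, -0.0] -0.23 yaw -13
[0.11, 0.08, -0.0] -0.29 yaw -18
[0.14, 0.08, -0.0] -0.35 yaw -23
[0.17, 0.09, -0.0] -0.41 yaw -28
[0.2, 0.09, -0.0] -0.47 yaw -33
[0.23, 0.1, -0.0] -0.52 yaw -38
[0.26, 0.09, -0.0] -0.58 yaw -43
[0.29, 0.09, -0.0] -0.64 yaw -48
[0.32, 0.08, -0.0] -0.7 yaw -53
[0.35, 0.08, -0.0] -0.76 yaw -58
[0.37, 0.06, -0.0] -0.82 yaw -63
[0.4, 0.05, -0.0] -0.87 yaw -68
```

>>> {"api": "apply_moves", "payload": {"delta_pos": [[0.02, 0.02, 0], [0.04, 0.04, 0], [0.06, 0.05, 0], [0.09, 0.06, 0], [0.11, 0.08, 0], [0.14, 0.08, 0]], "rot": [[0, 0, -0.06], [0, 0, -0.12], [0, 0, -0.18], [0, 0, -0.23], [0, 0, -0.29], [0, 0, -0.35]], "hand": [0, 0, 0, 0, 0, 0]}}

```text
time_s: 28.02
ee_pos: [579.0, -126.1, 118.9]
ee_rot: [-180.0, -0.0, -23.3]
force: [-1.3, 1.2, -1.1]
gripper_width: 0.3
gripper_force: 0.5
```

Run:
```python
from h import *
tav('D',2)
```

```text
D t 28.07 pos [ 580.  -126.2  118.9] yaw -23.5 q6 100 first [0.034 0.006 1.764 0.506] avg rxF,tz,F,grip [ 0.016 -0.014  1.456  0.4  ] sum 0.002
```

>>> {"api": "apply_moves", "payload": {"delta_pos": [[0.03, 0.0, 0], [0.06, 0.01, 0]], "rot": [[0, 0, -0.06], [0, 0, -0.12]], "hand": [0, 0]}}

```text
time_s: 28.28
ee_pos: [585.7, -125.4, 118.6]
ee_rot: [180.0, 0.0, -33.6]
force: [-2.5, -0.4, 0.4]
gripper_width: 0.5
gripper_force: 0.9
```

Run:
```python
from h import *
tav('D',2)
s,p=wrist(); print(lever(p,"D"))
show([pose("D",62-x,22,z=119,k=-95) for x in range(0,50,5)])
```

```text
D t 28.33 pos [ 586.3 -125.3  118.5] yaw -33.7 q6 111 first [ 0.099 -0.039  2.509  0.858] avg rxF,tz,F,grip [ 0.09  -0.028  2.293  0.743] sum 0.062
(54.9, 897, 28.2)
from [ 586.3 -125.4  118.5  -33.3]
[0.01, 0.01, 0.0] 0.0 yaw -33
[0.04, 0.01, 0.0] -0.05 yaw -38
[0.07, 0.01, 0.0] -0.11 yaw -43
[0.1, 0.0, 0.0] -0.17 yaw -48
[0.12, -0.0, 0.0] -0.23 yaw -53
[0.15, -0.01, 0.0] -0.29 yaw -58
[0.18, -0.02, 0.0] -0.35 yaw -63
[0.21, -0.04, 0.0] -0.4 yaw -68
[0.23, -0.05, 0.0] -0.46 yaw -73
[0.25, -0.07, 0.0] -0.52 yaw -78
```

>>> {"api": "apply_moves", "payload": {"delta_pos": [[0.03, 0.0, 0], [0.06, 0.0, 0]], "rot": [[0, 0, -0.05], [0, 0, -0.1]], "hand": [0, 0]}}

```text
time_s: 28.6
ee_pos: [592.1, -125.0, 118.3]
ee_rot: [179.9, 0.1, -42.2]
force: [-3.8, 1.2, 2.2]
gripper_width: 0.1
gripper_force: 1.9
```

Run:
```python
from h import *
tav('D',3)
s,p=wrist(); print(lever(p,"D"))
```

```text
D t 28.7 pos [ 592.6 -125.2  118.2] yaw -42.0 q6 119 first [ 0.154 -0.014  4.005  1.879] avg rxF,tz,F,grip [ 0.128 -0.005  3.287  1.585] sum 0.123
(45.8, 906, 28.3)
```

>>> {"api": "apply_moves", "payload": {"delta_pos": [[0.02, 0.0, 0], [0.03, 0.0, 0]], "rot": [[0, 0, -0.03], [0, 0, -0.05]], "hand": [0, 0]}}

```text
time_s: 28.97
ee_pos: [595.4, -125.1, 118.0]
ee_rot: [179.9, 0.1, -46.4]
force: [-4.9, 1.0, 3.9]
gripper_width: 0.3
gripper_force: 2.3
```

Run:
```python
from h import *
tav('D',3)
s,p=wrist(); print(lever(p,"D"))
```

```text
D t 29.07 pos [ 595.6 -125.1  117.9] yaw -46.4 q6 123 first [0.201 0.01  5.046 2.289] avg rxF,tz,F,grip [0.194 0.006 4.896 2.178] sum 0.201
(41.5, 919, 28.3)
```

>>> {"api": "apply_moves", "payload": {"delta_pos": [[0.02, 0.0, 0], [0.03, 0.0, 0], [0.03, 0.0, 0]], "rot": [[0, 0, -0.03], [0, 0, -0.05], [0, 0, -0.05]], "hand": [0, 0, 0]}}

```text
time_s: 29.42
ee_pos: [598.9, -125.0, 117.6]
ee_rot: [179.9, 0.2, -50.7]
force: [-4.5, 1.8, 3.2]
gripper_width: 0.3
gripper_force: 2.3
```

Run:
```python
from h import *
tav('D',3)
s,p=wrist(); print(lever(p,"D"))
s=env.state(); e=np.r_[s["ee_pos"][:2],175,s["ee_rot"][2]]
h=pose("B",-105,31,z=175,k=90); print(h)
print(np.round((h-e)[:3]/120,2), np.radians(h[3]-e[3])/1.5)
print("sweep"); show([pose("B",-105-x,22,z=175,k=88) for x in range(0,60,5)],h)
```

```text
D t 29.52 pos [ 598.8 -125.   117.7] yaw -50.7 q6 128 first [ 0.192 -0.014  4.802  2.328] avg rxF,tz,F,grip [ 0.225 -0.018  5.597  2.315] sum 0.207
(37.3, 932, 28.3)
[518.52792792 -50.48294069 175.         -15.        ]
[-0.67  0.62  0.  ] 0.414892268366229
sweep
from [518.5 -50.5 175.  -15. ]
[-0.07, 0.02, 0.0] -0.02 yaw -17
[-0.1, 0.01, 0.0] -0.08 yaw -22
[-0.13, 0.01, 0.0] -0.14 yaw -27
[-0.16, 0.0, 0.0] -0.2 yaw -32
[-0.19, 0.0, 0.0] -0.26 yaw -37
[-0.22, 0.01, 0.0] -0.31 yaw -42
[-0.25, 0.01, 0.0] -0.37 yaw -47
[-0.28, 0.02, 0.0] -0.43 yaw -52
[-0.3, 0.03, 0.0] -0.49 yaw -57
[-0.33, 0.04, 0.0] -0.55 yaw -62
[-0.36, 0.05, 0.0] -0.61 yaw -67
[-0.38, 0.07, 0.0] -0.66 yaw -72
```

>>> {"api": "apply_moves", "payload": {"delta_pos": [[-0.03, 0.05, 0.2], [-0.04, 0.05, 0.47], [-0.25, 0.2, 0.47], [-0.45, 0.4, 0.47], [-0.67, 0.62, 0.47], [-0.67, 0.62, 0.47]], "rot": [[0, 0, 0.08], [0, 0, 0.16], [0, 0, 0.24], [0, 0, 0.32], [0, 0, 0.41], [0, 0, 0.41]], "hand": [0, 0, 0, 0, 0, 0]}}

```text
time_s: 30.12
ee_pos: [515.7, -47.6, 174.5]
ee_rot: [-179.9, 0.2, -15.1]
force: [-0.7, 0.5, -0.2]
gripper_width: 0.5
gripper_force: 0.0
```

>>> {"api": "apply_moves", "payload": {"delta_pos": [[0, 0, -0.2], [0, 0, -0.47], [0, 0, -0.47], [-0.04, 0.01, -0.47], [-0.07, 0.02, -0.47], [-0.1, 0.01, -0.47]], "rot": [[0, 0, 0], [0, 0, 0], [0, 0, 0], [0, 0, 0], [0, 0, -0.02], [0, 0, -0.08]], "hand": [0, 0, 0, 0, 0, 0]}}

```text
time_s: 30.62
ee_pos: [509.5, -49.8, 119.7]
ee_rot: [-179.9, -0.2, -22.5]
force: [-0.7, -0.6, 0.6]
gripper_width: 0.7
gripper_force: 0.0
```

>>> {"api": "apply_moves", "payload": {"delta_pos": [[-0.03, 0, 0], [-0.06, 0, 0]], "rot": [[0, 0, -0.06], [0, 0, -0.12]], "hand": [0, 0]}}

```text
time_s: 30.78
ee_pos: [503.2, -50.4, 120.2]
ee_rot: [-179.9, -0.4, -33.0]
force: [3.0, -2.7, -1.2]
gripper_width: 0.5
gripper_force: 2.1
```

Run:
```python
from h import *
tav('B',2)
show([pose("B",-120-x,22,z=119,k=88) for x in range(0,40,5)])
```

```text
B t 30.83 pos [502.9 -50.4 120.2] yaw -33.1 q6 116 first [0.106 0.059 3.99  2.134] avg rxF,tz,F,grip [0.094 0.044 3.047 1.622] sum 0.138
from [502.9 -50.3 120.1 -32.7]
[-0.03, 0.0, -0.01] 0.01 yaw -32
[-0.06, 0.0, -0.01] -0.05 yaw -37
[-0.09, 0.0, -0.01] -0.11 yaw -42
[-0.12, 0.01, -0.01] -0.17 yaw -47
[-0.15, 0.02, -0.01] -0.22 yaw -52
[-0.17, 0.03, -0.01] -0.28 yaw -57
[-0.2, 0.04, -0.01] -0.34 yaw -62
[-0.23, 0.05, -0.01] -0.4 yaw -67
```

>>> {"api": "apply_moves", "payload": {"delta_pos": [[-0.02, 0.01, 0], [-0.03, 0.01, 0]], "rot": [[0, 0, -0.03], [0, 0, -0.06]], "hand": [0, 0]}}

```text
time_s: 31.05
ee_pos: [500.0, -50.6, 120.2]
ee_rot: [-180.0, -0.5, -37.8]
force: [2.5, -7.7, 0.5]
gripper_width: 0.0
gripper_force: 3.2
```

Run:
```python
from h import *
tav('B',3)
```

```text
B t 31.15 pos [499.9 -50.6 120.1] yaw -37.7 q6 121 first [0.084 0.122 8.074 3.176] avg rxF,tz,F,grip [0.066 0.115 7.049 2.852] sum 0.181
```

>>> {"api": "apply_moves", "payload": {"delta_pos": [[-0.02, 0.01, 0], [-0.03, 0.01, 0]], "rot": [[0, 0, -0.03], [0, 0, -0.05]], "hand": [0, 0]}}

```text
time_s: 31.37
ee_pos: [496.8, -49.9, 120.2]
ee_rot: [-180.0, -0.5, -42.0]
force: [2.4, -8.8, 0.4]
gripper_width: 0.6
gripper_force: 3.9
```

Run:
```python
from h import *
tav('B',3)
show([pose("B",-130-x,22,z=119,k=88) for x in range(0,40,5)])
```

```text
B t 31.47 pos [496.7 -49.8 120.2] yaw -42.0 q6 125 first [0.103 0.101 9.147 3.897] avg rxF,tz,F,grip [0.11  0.114 8.703 3.658] sum 0.224
from [496.7 -49.8 120.1 -42. ]
[-0.04, -0.0, -0.01] -0.0 yaw -42
[-0.06, 0.0, -0.01] -0.06 yaw -47
[-0.09, 0.01, -0.01] -0.12 yaw -52
[-0.12, 0.02, -0.01] -0.18 yaw -57
[-0.15, 0.03, -0.01] -0.23 yaw -62
[-0.17, 0.05, -0.01] -0.29 yaw -67
[-0.2, 0.07, -0.01] -0.35 yaw -72
[-0.22, 0.08, -0.01] -0.41 yaw -77
```

>>> {"api": "apply_moves", "payload": {"delta_pos": [[-0.01, 0, 0], [-0.03, 0, 0], [-0.03, 0, 0]], "rot": [[0, 0, -0.03], [0, 0, -0.05], [0, 0, -0.05]], "hand": [0, 0, 0]}}

```text
time_s: 31.77
ee_pos: [493.8, -49.6, 120.2]
ee_rot: [-179.8, -0.5, -46.3]
force: [3.5, -8.3, -0.7]
gripper_width: 0.2
gripper_force: 3.9
```

Run:
```python
from h import *
tav('B',3); s,p=wrist(); print(lever(p,"B"))
```

```text
B t 31.87 pos [493.8 -49.6 120.2] yaw -46.3 q6 129 first [0.168 0.096 9.018 3.875] avg rxF,tz,F,grip [0.176 0.08  8.285 3.892] sum 0.256
None
```

Run:
```python
from h import *
s=env.state(); e=np.r_[s["ee_pos"][:2],175,s["ee_rot"][2]]
h=pose("D",40,31,z=175,k=-90); print(h)
print(np.round((h-e)[:3]/120,2), np.radians(h[3]-e[3])/1.5)
print("sweep"); show([pose("D",40-x,22,z=175,k=-90) for x in range(0,20,2)],h)
```

```text
[ 596.73502033 -119.17977133  175.          -50.        ]
[ 0.86 -0.58  0.  ] -0.04345753550925518
sweep
from [ 596.7 -119.2  175.   -50. ]
[0.05, -0.06, 0.0] 0.0 yaw -50
[0.06, -0.06, 0.0] -0.02 yaw -52
[0.07, -0.07, 0.0] -0.05 yaw -54
[0.08, -0.07, 0.0] -0.07 yaw -56
[0.09, -0.07, 0.0] -0.09 yaw -58
[0.1, -0.08, 0.0] -0.12 yaw -60
[0.11, -0.09, 0.0] -0.14 yaw -62
[0.12, -0.09, 0.0] -0.16 yaw -64
[0.13, -0.1, 0.0] -0.19 yaw -66
[0.14, -0.1, 0.0] -0.21 yaw -68
```

>>> {"api": "apply_moves", "payload": {"delta_pos": [[0.04, -0.03, 0.2], [0.05, -0.04, 0.47], [0.3, -0.2, 0.47], [0.55, -0.4, 0.47], [0.86, -0.58, 0.47], [0.86, -0.58, 0.47]], "rot": [[0, 0, 0], [0, 0, 0], [0, 0, 0], [0, 0, -0.02], [0, 0, -0.04], [0, 0, -0.04]], "hand": [0, 0, 0, 0, 0, 0]}}

```text
time_s: 32.47
ee_pos: [599.7, -120.6, 175.3]
ee_rot: [-179.8, -0.4, -50.0]
force: [0.3, -0.3, 0.1]
gripper_width: 0.9
gripper_force: 0.0
```

>>> {"api": "apply_moves", "payload": {"delta_pos": [[0, 0, -0.2], [0, 0, -0.47], [0, 0, -0.47], [0.03, -0.03, -0.47], [0.05, -0.05, -0.47], [0.06, -0.06, -0.47]], "rot": [[0, 0, 0], [0, 0, 0], [0, 0, 0], [0, 0, 0], [0, 0, -0.01], [0, 0, -0.02]], "hand": [0, 0, 0, 0, 0, 0]}}

```text
time_s: 32.97
ee_pos: [600.9, -123.3, 119.8]
ee_rot: [-179.9, 0.1, -51.8]
force: [-3.5, 5.2, 1.9]
gripper_width: 0.4
gripper_force: 3.3
```

Run:
```python
from h import *
tav('D',3); s,p=wrist(); print(lever(p,"D"))
```

```text
D t 33.07 pos [ 600.9 -123.1  119.8] yaw -51.7 q6 129 first [0.198 0.033 6.232 3.323] avg rxF,tz,F,grip [0.138 0.051 5.307 2.559] sum 0.189
(37.4, 909, 28.5)
```

>>> {"api": "apply_moves", "payload": {"delta_pos": [[0.01, -0.01, 0], [0.02, -0.02, 0], [0.02, -0.02, 0]], "rot": [[0, 0, -0.02], [0, 0, -0.05], [0, 0, -0.05]], "hand": [0, 0, 0]}}

```text
time_s: 33.42
ee_pos: [603.7, -124.0, 119.8]
ee_rot: [-179.7, 0.1, -56.1]
force: [-0.9, 8.2, 2.8]
gripper_width: 0.2
gripper_force: 3.8
```

Run:
```python
from h import *
tav('D',4); s,p=wrist(); print(lever(p,"D"))
```

```text
D t 33.57 pos [ 603.7 -124.   119.8] yaw -56.0 q6 133 first [0.142 0.169 8.221 3.845] avg rxF,tz,F,grip [0.145 0.156 8.854 3.816] sum 0.301
(33.3, 913, 28.5)
```

Run:
```python
from h import *
s=env.state(); e=np.r_[s["ee_pos"][:2],175,s["ee_rot"][2]]
h=pose("A",-236,31,z=175,k=268); print(h)
print(np.round((h-e)[:3]/120,2), np.radians(h[3]-e[3])/1.5)
print("sweep"); show([pose("A",-236-x,22,z=175,k=268) for x in range(0,20,2)],h)
e=pose("A",-243,22,z=175,k=268)
h=pose("C",-58,31,z=175,k=88); print(h)
print(np.round((h-e)[:3]/120,2), np.radians(h[3]-e[3])/1.5)
print("sweep"); show([pose("C",-58-x,22,z=175,k=88) for x in range(0,20,2)],h)
```

```text
[576.86920433 -29.73177738 175.          32.        ]
[-0.22  0.79  0.  ] 1.0238249556738948
sweep
from [576.9 -29.7 175.   32. ]
[0.06, 0.04, 0.0] 0.0 yaw 32
[0.07, 0.05, 0.0] -0.02 yaw 30
[0.07, 0.06, 0.0] -0.05 yaw 28
[0.08, 0.07, 0.0] -0.07 yaw 26
[0.08, 0.08, 0.0] -0.09 yaw 24
[0.09, 0.09, 0.0] -0.12 yaw 22
[0.1, 0.1, 0.0] -0.14 yaw 20
[0.1, 0.11, 0.0] -0.16 yaw 18
[0.11, 0.12, 0.0] -0.19 yaw 16
[0.12, 0.13, 0.0] -0.21 yaw 14
[ 510.72481816 -146.22206324  175.           30.        ]
[-0.63 -1.05  0.  ] 0.05817764173314432
sweep
from [ 510.7 -146.2  175.    30. ]
[-0.06, -0.04, 0.0] 0.0 yaw 30
[-0.07, -0.05, 0.0] -0.02 yaw 28
[-0.07, -0.06, 0.0] -0.05 yaw 26
[-0.08, -0.07, 0.0] -0.07 yaw 24
[-0.09, -0.08, 0.0] -0.09 yaw 22
[-0.09, -0.09, 0.0] -0.12 yaw 20
[-0.1, -0.1, 0.0] -0.14 yaw 18
[-0.11, -0.11, 0.0] -0.16 yaw 16
[-0.11, -0.12, 0.0] -0.19 yaw 14
[-0.12, -0.13, 0.0] -0.21 yaw 12
```

>>> {"api": "apply_moves", "payload": {"delta_pos": [[-0.03, 0.05, 0.2], [-0.04, 0.05, 0.47], [-0.1, 0.3, 0.47], [-0.16, 0.55, 0.47], [-0.22, 0.79, 0.47], [-0.22, 0.79, 0.47], [-0.22, 0.79, 0.47]], "rot": [[0, 0, 0], [0, 0, 0.08], [0, 0, 0.16], [0, 0, 0.24], [0, 0, 0.32], [0, 0, 0.4], [0, 0, 0.48]], "hand": [0, 0, 0, 0, 0, 0, 0]}}

```text
time_s: 34.25
ee_pos: [577.3, -30.7, 176.2]
ee_rot: [180.0, -0.3, -14.2]
force: [-0.1, 0.3, 1.1]
gripper_width: 0.4
gripper_force: 0.0
```

>>> {"api": "apply_moves", "payload": {"delta_pos": [[0, 0, 0], [0, 0, 0], [0, 0, 0], [0, 0, 0], [0, 0, -0.1], [0, 0, -0.2], [0, 0, -0.35], [0, 0, -0.47], [0, 0, -0.47]], "rot": [[0, 0, 0.08], [0, 0, 0.16], [0, 0, 0.24], [0, 0, 0.32], [0, 0, 0.4], [0, 0, 0.48], [0, 0, 0.54], [0, 0, 0.54], [0, 0, 0.54]], "hand": [0, 0, 0, 0, 0, 0, 0, 0, 0]}}

```text
time_s: 35.0
ee_pos: [575.6, -32.1, 116.5]
ee_rot: [-180.0, 0.1, 31.7]
force: [-0.2, 0.1, 0.3]
gripper_width: 0.1
gripper_force: 0.0
```

>>> {"api": "apply_moves", "payload": {"delta_pos": [[0.03, 0.02, 0], [0.06, 0.04, 0], [0.07, 0.05, 0], [0.07, 0.05, 0]], "rot": [[0, 0, 0], [0, 0, 0], [0, 0, -0.02], [0, 0, -0.02]], "hand": [0, 0, 0, 0]}}

```text
time_s: 35.33
ee_pos: [584.6, -26.6, 119.5]
ee_rot: [179.9, 0.1, 30.0]
force: [-5.9, -3.2, 1.8]
gripper_width: 0.7
gripper_force: 2.7
```

Run:
```python
from h import *
tav('A',4); s,p=wrist(); print(lever(p,"A"))
```

```text
A t 35.48 pos [584.7 -26.7 119.6] yaw 30.0 q6 56 first [0.199 0.016 6.689 2.703] avg rxF,tz,F,grip [0.172 0.02  5.426 2.587] sum 0.192
(117.7, 919, 28.2)
```

>>> {"api": "apply_moves", "payload": {"delta_pos": [[0.01, 0.01, 0], [0.03, 0.02, 0], [0.03, 0.02, 0]], "rot": [[0, 0, -0.03], [0, 0, -0.06], [0, 0, -0.06]], "hand": [0, 0, 0]}}

```text
time_s: 35.83
ee_pos: [586.0, -23.6, 119.5]
ee_rot: [-179.9, 0.3, 24.8]
force: [-8.8, -0.6, 5.6]
gripper_width: 0.6
gripper_force: 4.4
```

Run:
```python
from h import *
tav('A',4); s,p=wrist(); print(lever(p,"A"))
```

```text
A t 35.98 pos [586.  -23.6 119.5] yaw 24.9 q6 62 first [0.172 0.181 8.809 4.351] avg rxF,tz,F,grip [0.209 0.123 8.96  4.3  ] sum 0.331
(112.6, 913, 28.2)
```

>>> {"api": "apply_moves", "payload": {"delta_pos": [[-0.05, -0.03, 0.2], [-0.05, -0.03, 0.47], [-0.2, -0.35, 0.47], [-0.4, -0.65, 0.47], [-0.63, -1.0, 0.47], [-0.63, -1.0, 0.47], [-0.63, -1.0, 0.47]], "rot": [[0, 0, 0], [0, 0, 0], [0, 0, 0.05], [0, 0, 0.06], [0, 0, 0.06], [0, 0, 0.06], [0, 0, 0.06]], "hand": [0, 0, 0, 0, 0, 0, 0]}}

```text
time_s: 36.67
ee_pos: [512.6, -145.6, 176.2]
ee_rot: [179.8, -0.1, 29.7]
force: [-0.1, 0.7, 0.1]
gripper_width: 0.6
gripper_force: 0.0
```

>>> {"api": "apply_moves", "payload": {"delta_pos": [[0, 0, -0.2], [0, 0, -0.47], [0, 0, -0.47], [-0.02, -0.05, -0.47], [-0.04, -0.08, -0.47], [-0.04, -0.08, -0.47]], "rot": [[0, 0, 0], [0, 0, 0], [0, 0, 0], [0, 0, 0], [0, 0, -0.02], [0, 0, -0.02]], "hand": [0, 0, 0, 0, 0, 0]}}

```text
time_s: 37.17
ee_pos: [509.4, -153.6, 119.9]
ee_rot: [179.8, -0.1, 28.2]
force: [0.1, -0.2, 0.2]
gripper_width: 0.3
gripper_force: 0.0
```

Run:
```python
from h import *
tav('C',4); s,p=wrist(); print(lever(p,"C"))
show([pose("C",-60-x,22,z=119,k=88) for x in range(0,20,2)])
```

```text
C t 37.32 pos [ 509.  -153.1  119.4] yaw 28.2 q6 44 first [-0.007  0.022  0.211  0.   ] avg rxF,tz,F,grip [-0.03   0.008  0.866  0.   ] sum -0.022
None
from [ 508.5 -152.9  118.8   28.2]
[-0.05, 0.01, 0.0] -0.0 yaw 28
[-0.06, -0.0, 0.0] -0.03 yaw 26
[-0.06, -0.02, 0.0] -0.05 yaw 24
[-0.07, -0.03, 0.0] -0.07 yaw 22
[-0.07, -0.03, 0.0] -0.1 yaw 20
[-0.08, -0.04, 0.0] -0.12 yaw 18
[-0.09, -0.05, 0.0] -0.14 yaw 16
[-0.1, -0.06, 0.0] -0.17 yaw 14
[-0.1, -0.07, 0.0] -0.19 yaw 12
[-0.11, -0.08, 0.0] -0.21 yaw 10
```

>>> {"api": "apply_moves", "payload": {"delta_pos": [[-0.02, 0.01, 0], [-0.04, 0.01, 0], [-0.04, 0.01, 0]], "rot": [[0, 0, 0], [0, 0, -0.02], [0, 0, -0.05]], "hand": [0, 0, 0]}}

```text
time_s: 37.67
ee_pos: [507.2, -152.1, 119.2]
ee_rot: [179.7, -0.5, 23.9]
force: [8.0, -0.2, -1.4]
gripper_width: 0.5
gripper_force: 3.2
```

Run:
```python
from h import *
tav('C',4); s,p=wrist(); print(lever(p,"C"))
```

```text
C t 37.82 pos [ 507.2 -152.1  119.2] yaw 23.9 q6 48 first [0.139 0.136 7.968 3.232] avg rxF,tz,F,grip [0.141 0.119 7.723 3.093] sum 0.26
None
```

>>> {"api": "apply_moves", "payload": {"delta_pos": [[-0.01, -0.01, 0], [-0.01, -0.01, 0]], "rot": [[0, 0, -0.02], [0, 0, -0.02]], "hand": [0, 0]}}

```text
time_s: 38.08
ee_pos: [506.7, -153.2, 119.3]
ee_rot: [179.7, -0.6, 22.2]
force: [9.1, 0.2, -3.0]
gripper_width: 0.6
gripper_force: 3.9
```

Run:
```python
from h import *
tav('C',4)
s=env.state(); e=np.r_[s["ee_pos"][:2],175,s["ee_rot"][2]]
h=pose("B",-120,31,z=175,k=90+15); print(h)
print(np.round((h-e)[:3]/120,2), np.radians(h[3]-e[3])/1.5)
print("sweep"); show([pose("B",-120-x,22,z=175,k=90) for x in range(0,20,2)],h)
```

```text
C t 38.23 pos [ 506.7 -153.2  119.3] yaw 22.2 q6 50 first [0.186 0.155 9.142 3.938] avg rxF,tz,F,grip [0.192 0.141 9.425 3.902] sum 0.333
[507.23086235 -54.56293593 175.         -15.        ]
[0.   0.82 0.  ] -0.43307907578058386
sweep
from [507.2 -54.6 175.  -15. ]
[-0.06, 0.04, 0.0] -0.17 yaw -30
[-0.08, 0.04, 0.0] -0.2 yaw -32
[-0.09, 0.04, 0.0] -0.22 yaw -34
[-0.1, 0.04, 0.0] -0.24 yaw -36
[-0.11, 0.04, 0.0] -0.27 yaw -38
[-0.12, 0.04, 0.0] -0.29 yaw -40
[-0.14, 0.04, 0.0] -0.31 yaw -42
[-0.15, 0.04, 0.0] -0.34 yaw -44
[-0.16, 0.05, 0.0] -0.36 yaw -46
[-0.17, 0.05, 0.0] -0.38 yaw -48
```

>>> {"api": "apply_moves", "payload": {"delta_pos": [[0.04, 0.02, 0.2], [0.05, 0.03, 0.47], [0.03, 0.3, 0.47], [0.0, 0.6, 0.47], [-0.02, 0.82, 0.47], [-0.02, 0.82, 0.47], [-0.02, 0.82, 0.47]], "rot": [[0, 0, 0], [0, 0, -0.08], [0, 0, -0.16], [0, 0, -0.24], [0, 0, -0.32], [0, 0, -0.4], [0, 0, -0.48]], "hand": [0, 0, 0, 0, 0, 0, 0]}}

```text
time_s: 38.87
ee_pos: [499.2, -52.8, 174.7]
ee_rot: [-180.0, -0.0, -19.2]
force: [0.5, -0.9, 1.0]
gripper_width: 0.5
gripper_force: 0.0
```

>>> {"api": "apply_moves", "payload": {"delta_pos": [[0, 0, 0], [0, 0, -0.1], [0, 0, -0.25], [0, 0, -0.47], [0, 0, -0.47], [-0.04, 0.02, -0.47], [-0.06, 0.04, -0.47], [-0.07, 0.04, -0.47], [-0.07, 0.04, -0.47]], "rot": [[0, 0, -0.08], [0, 0, -0.16], [0, 0, -0.24], [0, 0, -0.26], [0, 0, -0.26], [0, 0, -0.26], [0, 0, -0.26], [0, 0, -0.26], [0, 0, -0.26]], "hand": [0, 0, 0, 0, 0, 0, 0, 0, 0]}}

```text
time_s: 39.62
ee_pos: [492.8, -50.1, 119.4]
ee_rot: [-179.9, -0.3, -41.3]
force: [4.6, -3.0, -3.6]
gripper_width: 0.2
gripper_force: 2.2
```

Run:
```python
from h import *
tav('B',4)
```

```text
B t 39.77 pos [492.8 -50.1 119.3] yaw -41.4 q6 124 first [ 0.201 -0.012  5.51   2.238] avg rxF,tz,F,grip [ 0.165 -0.021  5.095  2.361] sum 0.144
```

>>> {"api": "apply_moves", "payload": {"delta_pos": [[-0.01, 0.01, 0], [-0.03, 0.01, 0], [-0.03, 0.01, 0]], "rot": [[0, 0, -0.03], [0, 0, -0.06], [0, 0, -0.06]], "hand": [0, 0, 0]}}

```text
time_s: 40.07
ee_pos: [490.6, -50.3, 119.4]
ee_rot: [-179.8, -0.4, -46.6]
force: [6.0, -7.4, 0.1]
gripper_width: 0.7
gripper_force: 5.0
```

Run:
```python
from h import *
tav('B',4)
```

```text
B t 40.22 pos [490.6 -50.3 119.4] yaw -46.5 q6 130 first [ 0.296 -0.047  9.585  4.988] avg rxF,tz,F,grip [ 0.304 -0.039  9.893  4.949] sum 0.265
```

>>> {"api": "apply_moves", "payload": {"delta_pos": [[0.04, -0.03, 0.2], [0.05, -0.04, 0.47], [0.3, -0.2, 0.47], [0.55, -0.4, 0.47], [0.88, -0.54, 0.47], [0.88, -0.54, 0.47]], "rot": [[0, 0, 0], [0, 0, 0], [0, 0, 0], [0, 0, -0.02], [0, 0, -0.06], [0, 0, -0.06]], "hand": [0, 0, 0, 0, 0, 0]}}

```text
time_s: 40.77
ee_pos: [598.2, -115.4, 173.7]
ee_rot: [-179.9, -0.1, -51.9]
force: [-0.2, -0.3, 1.3]
gripper_width: 0.8
gripper_force: 0.0
```

>>> {"api": "apply_moves", "payload": {"delta_pos": [[0, 0, -0.2], [0, 0, -0.47], [0, 0, -0.47], [0.02, -0.03, -0.47], [0.04, -0.05, -0.47], [0.05, -0.06, -0.47], [0.05, -0.06, -0.47]], "rot": [[0, 0, 0], [0, 0, 0], [0, 0, 0], [0, 0, 0], [0, 0, -0.01], [0, 0, -0.02], [0, 0, -0.02]], "hand": [0, 0, 0, 0, 0, 0, 0]}}

```text
time_s: 41.35
ee_pos: [600.6, -120.9, 120.0]
ee_rot: [-179.9, -0.1, -53.5]
force: [-0.1, 0.1, -0.2]
gripper_width: 0.4
gripper_force: 0.0
```

Run:
```python
from h import *
tav('D',4); s,p=wrist(); print(lever(p,"D"))
```

```text
D t 41.5 pos [ 599.6 -120.5  119. ] yaw -53.4 q6 131 first [0.006 0.08  0.175 0.   ] avg rxF,tz,F,grip [0.003 0.039 0.309 0.   ] sum 0.042
(34.1, 936, 28.5)
```

>>> {"api": "apply_moves", "payload": {"delta_pos": [[0.02, -0.02, 0], [0.03, -0.03, 0], [0.03, -0.03, 0]], "rot": [[0, 0, 0], [0, 0, 0], [0, 0, 0]], "hand": [0, 0, 0]}}

```text
time_s: 41.85
ee_pos: [603.0, -124.1, 118.0]
ee_rot: [180.0, 0.0, -53.4]
force: [0.2, 0.4, -0.7]
gripper_width: 0.3
gripper_force: 0.1
```

Run:
```python
from h import *
tav('D',4); s,p=wrist(); print(lever(p,"D"))
```

```text
D t 42.0 pos [ 602.9 -124.1  117.9] yaw -53.4 q6 131 first [-0.002 -0.034  0.399  0.085] avg rxF,tz,F,grip [-0.01  -0.017  0.607  0.037] sum -0.027
(33.7, 946, 28.6)
```

>>> {"api": "apply_moves", "payload": {"delta_pos": [[0.01, -0.01, 0], [0.01, -0.02, 0], [0.01, -0.02, 0]], "rot": [[0, 0, 0], [0, 0, -0.02], [0, 0, -0.02]], "hand": [0, 0, 0]}}

```text
time_s: 42.35
ee_pos: [603.5, -124.1, 117.9]
ee_rot: [-179.9, 0.3, -55.2]
force: [-0.9, 7.3, 2.0]
gripper_width: 0.5
gripper_force: 3.0
```

Run:
```python
from h import *
tav('D',4); s,p=wrist(); print(lever(p,"D"))
```

```text
D t 42.5 pos [ 603.5 -124.1  117.9] yaw -55.1 q6 132 first [0.132 0.058 7.406 3.03 ] avg rxF,tz,F,grip [0.144 0.097 6.949 2.964] sum 0.241
(33.3, 940, 28.5)
```

>>> {"api": "apply_moves", "payload": {"delta_pos": [[0.01, -0.01, 0], [0.01, -0.01, 0], [0.01, -0.01, 0]], "rot": [[0, 0, -0.01], [0, 0, -0.01], [0, 0, -0.01]], "hand": [0, 0, 0]}}

```text
time_s: 42.85
ee_pos: [604.3, -124.5, 117.9]
ee_rot: [-179.9, 0.3, -56.0]
force: [-2.1, 9.5, 2.7]
gripper_width: 0.4
gripper_force: 3.9
```

Run:
```python
from h import *
tav('D',4); s,p=wrist(); print(lever(p,"D"))
```

```text
D t 43.0 pos [ 604.3 -124.6  117.9] yaw -56.0 q6 133 first [0.213 0.121 9.687 3.924] avg rxF,tz,F,grip [0.208 0.116 9.046 3.906] sum 0.324
(32.0, 943, 28.6)
```

>>> {"api": "apply_moves", "payload": {"delta_pos": [[-0.03, 0.05, 0.2], [-0.04, 0.05, 0.47], [-0.1, 0.3, 0.47], [-0.16, 0.55, 0.47], [-0.22, 0.81, 0.47], [-0.22, 0.81, 0.47], [-0.22, 0.81, 0.47]], "rot": [[0, 0, 0], [0, 0, 0.08], [0, 0, 0.16], [0, 0, 0.24], [0, 0, 0.32], [0, 0, 0.4], [0, 0, 0.48]], "hand": [0, 0, 0, 0, 0, 0, 0]}}

```text
time_s: 43.68
ee_pos: [578.6, -28.8, 174.7]
ee_rot: [180.0, -0.0, -14.2]
force: [-0.2, -1.1, -0.6]
gripper_width: 0.1
gripper_force: 0.0
```

>>> {"api": "apply_moves", "payload": {"delta_pos": [[0, 0, 0], [0, 0, 0], [0, 0, 0], [0, 0, -0.1], [0, 0, -0.25], [0, 0, -0.35], [0, 0, -0.47], [0, 0, -0.47]], "rot": [[0, 0, 0.08], [0, 0, 0.16], [0, 0, 0.24], [0, 0, 0.32], [0, 0, 0.4], [0, 0, 0.46], [0, 0, 0.46], [0, 0, 0.46]], "hand": [0, 0, 0, 0, 0, 0, 0, 0]}}

```text
time_s: 44.35
ee_pos: [577.0, -30.4, 115.3]
ee_rot: [-179.9, 0.3, 24.8]
force: [0.7, -0.1, -0.1]
gripper_width: 0.5
gripper_force: 0.0
```

>>> {"api": "apply_moves", "payload": {"delta_pos": [[0.03, 0.01, 0], [0.06, 0.02, 0], [0.07, 0.03, 0], [0.07, 0.03, 0]], "rot": [[0, 0, 0], [0, 0, 0], [0, 0, 0], [0, 0, 0]], "hand": [0, 0, 0, 0]}}

```text
time_s: 44.68
ee_pos: [587.7, -27.6, 118.8]
ee_rot: [179.9, 0.0, 24.8]
force: [-1.3, -3.7, 0.5]
gripper_width: 0.7
gripper_force: 1.4
```

Run:
```python
from h import *
tav('A',4); s,p=wrist(); print(lever(p,"A"))
```

```text
A t 44.83 pos [587.4 -27.1 118.5] yaw 24.8 q6 61 first [ 0.144 -0.008  3.963  1.428] avg rxF,tz,F,grip [ 0.12  -0.026  3.289  1.307] sum 0.093
(113.0, 920, 28.1)
```

>>> {"api": "apply_moves", "payload": {"delta_pos": [[0.01, 0.01, 0], [0.02, 0.01, 0], [0.02, 0.01, 0]], "rot": [[0, 0, 0], [0, 0, -0.01], [0, 0, -0.01]], "hand": [0, 0, 0]}}

```text
time_s: 45.18
ee_pos: [587.4, -26.5, 118.3]
ee_rot: [-180.0, 0.3, 24.0]
force: [-7.7, -4.7, 6.1]
gripper_width: 0.6
gripper_force: 4.4
```

Run:
```python
from h import *
tav('A',4); s,p=wrist(); print(lever(p,"A"))
```

```text
A t 45.33 pos [587.4 -26.5 118.3] yaw 24.0 q6 62 first [0.269 0.073 9.031 4.384] avg rxF,tz,F,grip [0.271 0.036 8.614 4.323] sum 0.306
(112.6, 922, 28.0)
```

>>> {"api": "apply_moves", "payload": {"delta_pos": [[-0.04, -0.03, 0.1], [-0.05, -0.04, 0.4], [-0.05, -0.04, 0.9], [-0.05, -0.04, 0.9], [-0.05, -0.04, 0.9], [-0.05, -0.04, 0.9], [-0.05, -0.04, 0.9]], "rot": [[0, 0, 0], [0, 0, 0], [0, 0, 0], [0, 0, 0], [0, 0, 0], [0, 0, 0], [0, 0, 0]], "hand": [0, 0, 0, 0, 0, 0, 0]}}

```text
time_s: 46.02
ee_pos: [583.2, -30.0, 225.3]
ee_rot: [-179.9, 0.0, 24.0]
force: [0.0, 0.3, -0.0]
gripper_width: 0.4
gripper_force: 0.0
```

Run:
```python
from h import *
s,p=wrist(); t=viewer.grab_frame("top"); print(s["time_s"],[(n,lever(p,n),lever(t,n)) for n in "ABCD"])
print(env.job_done())
```

```text
46.0167 [('A', (115.1, 346, 28.2), None), ('B', None, (-133.7, 54, 34.0)), ('C', None, (-53.2, 16, 21.3)), ('D', (42.0, 333, 31.9), None)]
the job is handed in; nothing more can be done
None
```

All four nuts were tightened crosswise in two rounds to about 0.3 N m by feel (last readings roughly 0.27 to 0.33), the gripper was lifted clear, and the job was handed in at 46 s; no verdict came back, and the cover's final tilt was not measured directly.

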